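# Pack, pin and start the medicine carrier

### The job

Pack the medicine carrier for the ward: put all the small vial cartons that lie loose on the bench into it, swing its lid shut and lock it by pushing the loose pin through the lid's tongue and the keeper block behind it, fully home. Once it is locked, and not before, start the logger on the lid: press its round key just until it clicks and no deeper, then let it up. Do not press the bar-shaped key, and leave the vial and the steel cup standing where they are.

Things in the scene. Friction and masses are not known exactly. Their poses are not given: they have to be found in the camera images.
- carton1_mid (a point): One of 3 to 5 like vial cartons (the others may be absent) lying on the bench: closed white card box with a pale grey band round it, 46 x 34 x 28 mm (its x, y, z), 30 to 65 g. This point is its centre.
- carton2_mid (a point): One of 3 to 5 like vial cartons (the others may be absent) lying on the bench: closed white card box with a pale grey band round it, 46 x 34 x 28 mm (its x, y, z), 30 to 65 g. This point is its centre.
- carton3_mid (a point): One of 3 to 5 like vial cartons (the others may be absent) lying on the bench: closed white card box with a pale grey band round it, 46 x 34 x 28 mm (its x, y, z), 30 to 65 g. This point is its centre.
- carton4_mid (a point): One of 3 to 5 like vial cartons (the others may be absent) lying on the bench: closed white card box with a pale grey band round it, 46 x 34 x 28 mm (its x, y, z), 30 to 65 g. This point is its centre.
- carton5_mid (a point): One of 3 to 5 like vial cartons (the others may be absent) lying on the bench: closed white card box with a pale grey band round it, 46 x 34 x 28 mm (its x, y, z), 30 to 65 g. This point is its centre.
- carrier_in (a point): Centre of the inner floor (20 mm above the bench) of the medicine carrier, a blue insulated box, fixed, open at the start. Its x runs from its front (robot side) to the hinge side, y along its length to the left, z up. Inside 122 (x) by 270 (y) mm, 50 mm deep; walls 16 mm, rim 70 mm above the bench. Five cartons fit in a row along y, each with its 46 mm side along y.
- lid (a joint): Angle of the carrier's lid, rad: 0 shut, about 1.6 (upright) at the start, 1.9 at most; it turns about the carrier's y axis. Stiff hinge: the lid stays at any angle; 3 to 5 N at its free edge moves it.
- lid_hinge (a point): On the lid's hinge line, half-way along it, at the top of the carrier's far (+x) side, 71 mm above the bench; its axes turn with the lid. The lid is a white slab, 22 mm thick (all above the hinge line when shut), reaching 156 mm from the hinge line to its free edge and 306 mm along y.
- logger_mid (a point): Centre of the outer face of the temperature logger, a dark box 70 mm (x) by 104 mm (y) in the middle of the lid's outer face and 10 mm higher than that; it bears a screen and, on its side towards the lid's free edge, two keys. Axes turn with the lid.
- tongue_eye (a point): Centre of the 11 mm hole in the lid's tongue: a steel strap 44 mm wide and 4 mm thick on the middle of the lid's top that reaches 42 mm beyond the free edge and there turns 43 mm down (lid shut). It moves with the lid; with the lid shut it hangs before the keeper, this hole in line with the keeper's and 11 mm before the keeper's eye, its front face 13 mm before that.
- keeper_eye (a point): Centre of the 11 mm through hole in the keeper: a steel block 44 mm wide, 14 mm thick (x), top 88 mm above the bench, on two webs at the middle of the carrier's front, the hole's far end 24 mm before the front wall. 71 mm above the bench; the hole's axis is x. Axes as the carrier's: x points from the robot's side into the carrier.
- pin_grip (a point): Centre of the grip of the locking pin, a black ribbed square bar 44 mm long, 18 x 18 mm, with a rounded back end; the pin lies on the bench. x points along the pin from the grip to its tip. 55 to 90 g. From the grip's front face (22 mm ahead of this point) a plain round steel shank, 8 mm in diameter, runs 38 mm to the tip, its last 6 mm tapered.
- pin_tip (a point): The tip of the locking pin's shank, 60 mm ahead of the grip's centre. With the pin fully home (grip against the tongue) it stands 25 mm behind the centre of the keeper's hole.
- key_round_top (a point): Centre of the top of the logger's round key (18 mm in diameter, the left one seen from the robot), the one that starts it. Released it stands 7 mm above the logger's face, 110 mm above the bench when the lid is shut; it goes down with the key. No other part stands proud within 30 mm but the bar key.
- key_round (a joint): Travel of the round key, m: 0 released, grows as it is pressed. A dome key: the resistance rises to 5 N at 1.6 mm, then it clicks: the force drops to 3 N at 3.4 mm, then climbs again (5.6 N at 4.5 mm, 8 N at 5.0 mm) to a hard stop at 5.5 mm. Past 4.8 mm the dome is being crushed. It springs back when let go.
- key_bar_top (a point): Centre of the top of the logger's bar-shaped key (9 x 21 mm, long side along y), which stops the logger and must not be pressed; 56 mm to the right of the round key, as tall as that and as stiff.
- key_bar (a joint): Travel of the bar key, m: 0 released.
- vial_mid (a point): Centre of a glass medicine vial, 42 mm in diameter and 58 mm high, standing on the bench; not part of the job.
- medcup_mid (a point): Centre of a small steel medicine cup, 56 mm wide at the rim and 42 mm high, standing on the bench; not part of the job.
- pin: The locking pin as a whole; its origin is on the underside of the grip, 9 mm below the grip's centre.
Mind the look-alikes: they are no part of the job. What is shaped like the part that bears carton4_mid but blue or brown is not meant.

How it is judged:
On the way, in this order (a step that is already met when the one before it is completed fails the run):
1. every carton lies inside the carrier (x of carton1_mid in the frame of carrier_in between -0.062 and 0.062 m and y of carton1_mid in the frame of carrier_in between -0.136 and 0.136 m and z of carton1_mid in the frame of carrier_in between 0 and 0.045 m and x of carton2_mid in the frame of carrier_in between -0.062 and 0.062 m and y of carton2_mid in the frame of carrier_in between -0.136 and 0.136 m and z of carton2_mid in the frame of carrier_in between 0 and 0.045 m and x of carton3_mid in the frame of carrier_in between -0.062 and 0.062 m and y of carton3_mid in the frame of carrier_in between -0.136 and 0.136 m and z of carton3_mid in the frame of carrier_in between 0 and 0.045 m and x of carton4_mid in the frame of carrier_in between -0.062 and 0.062 m and y of carton4_mid in the frame of carrier_in between -0.136 and 0.136 m and z of carton4_mid in the frame of carrier_in between 0 and 0.045 m and x of carton5_mid in the frame of carrier_in between -0.062 and 0.062 m and y of carton5_mid in the frame of carrier_in between -0.136 and 0.136 m and z of carton5_mid in the frame of carrier_in between 0 and 0.045 m), for 0.2 s.
2. the lid is shut over them (value of joint lid below 0.04 rad), for 0.2 s.
3. the pin is through the tongue and the keeper, fully home (value of joint lid below 0.04 rad and x of pin_tip in the frame of keeper_eye above 0.017 m and y of pin_tip in the frame of keeper_eye between -0.009 and 0.009 m and z of pin_tip in the frame of keeper_eye between -0.009 and 0.009 m and angle between the x axis of pin_grip and the x axis of keeper_eye, either way round below 0.3 rad), for 0.2 s.
4. the round key has been pressed past its click with the carrier locked (all of step 3 and value of joint key_round above 0.0019 m), for 0.04 s.
At the end, for the whole second after the job is handed in: All cartons inside the carrier (centres under 45 mm above its floor), lid within 0.04 rad of shut, pin's tip 17 mm or more behind the keeper's hole centre, within 9 mm and 0.3 rad of its axis, let go and at rest; round key clicked (past 1.9 mm) after locking; both keys up again within 1 mm (all of step 1 and all of step 3 and value of joint each of key_round, key_bar below 0.001 m and linear speed of pin below 0.03 m/s); the robot touches nothing.
It fails at once if the round key is pressed on past its click, deeper than 4.8 mm (value of joint key_round above 0.0048 m).
It fails at once if the bar key is pressed (more than 1.2 mm) (value of joint key_bar above 0.0012 m).
It fails at once if the round key is clicked before the carrier is locked (value of joint key_round above 0.0019 m and not (value of joint lid below 0.04 rad and x of pin_tip in the frame of keeper_eye above 0.017 m and y of pin_tip in the frame of keeper_eye between -0.009 and 0.009 m and z of pin_tip in the frame of keeper_eye between -0.009 and 0.009 m and angle between the x axis of pin_grip and the x axis of keeper_eye, either way round below 0.3 rad)).
It fails at once if the vial or the steel cup is moved more than 50 mm or tipped over (distance of any of vial_mid, medcup_mid from where it was at the start of the episode above 0.05 m or angle between any of vial_mid, medcup_mid's own z axis and vertical above 0.6 rad).
Of carton1, carton2, carton3, carton4, carton5 only 3 to 5 are there at a start; the rules pass over those that are not, and their reading is None.
At some moment in a run one of carton1, carton2, carton3, carton4, carton5 may be knocked a few centimetres aside while the robot is not near it.
Once in a run the grip may slacken for a moment while it holds something.
It also fails if it takes over 210 s, if anything falls off the work surface, if the arm or the gripper's body presses on something with over 40 N, if the wrist force passes 120 N, or if a joint passes its speed limit or range.

### The arm

A 7-joint arm with a two-finger parallel gripper is mounted at the origin on the work surface. World frame = base frame: x ahead of the robot, y to its left, z up, the work surface at z = 0. Lengths are in m, angles in rad, forces in N, time in s.
With the tool pointing down it reaches from about 0.425 to 0.975 m from the base axis. Payload 16.7 kg.
Tool frame: the origin (TCP) lies midway between the tips of the shut fingers; the grasp point (between the pads) lies 19 mm behind it (robot.hold_point_z is the distance from the TCP to the grasp point, in m); z points along the fingers, y is the direction in which the jaws open and shut (so a half turn about z gives the same grasp; the last joint's range is limited). The gripper opens to 85 mm and grips with 20 to 120 N. Pads are 22 mm wide; open, the fingers measure 114 mm over their backs; the gripper's body (76 mm by 85 mm) begins 54 mm behind the grasp point. The pads swing forward as they close: fully open they stand 13 mm farther back than shut.
Start: joints at [-1.454, 0.426, 0.074, 1.606, -0.034, 1.111, -0.067], TCP at [0.177, 0.651, 0.231] pointing down, gripper open.
Joint ranges: [-2.85, 2.85], [-0.5, 2.14], [-1.23, 1.37], [0.21, 2.46], [-1.02, 4.16], [0.16, 2.05], [-2.73, 2.73]. Speed limits (rad/s): [1.89, 1.89, 2.39, 2.39, 3.01, 3.01, 3.01].

### API

Orientations are given as a unit quaternion [w, x, y, z].
In Python, from cell import robot gives the robot as it stands. The module is installed in compiled form; this text tells all that it offers.
- The arm moves only by the shell command python3 -m crank 'ROWS' [FORCE]. ROWS is JSON, a list of rows, each an object of numbers: "claw": the opening, from 0 (shut) to 1 (fully open); "tx", "ty", "tz": the shift along the tool's x, y, z in cm; "roll": the turn about the tool's z in degrees. In form: [{"claw": .., "tx": .., "ty": .., "tz": .., "roll": ..}, ...]. A call has 1 to 10 rows; each row is the pose to reach, as a shift and turn from the pose commanded when the call began, along the tool's axes at that moment; what a row does not reach only later rows make up. A row lasts 1/10 s, in which the tool goes at most 50 mm and 8.59 degrees, less where a joint would pass 70% of its speed; a pose out of reach is approached as far as the arm can. A call with a gripper value outside its range is refused whole. The fingers move at their own pace and stop on an object; FORCE is the grip in N (left out, the last holds). Time passes only in rows, so rows that repeat a pose let the fingers close. It gives the time, the measured TCP pose, the force and the opening at its end, in the units of the state.
- robot.get_state(): the state, without advancing time (a new reading comes with each control period).
- robot.capture(name): name is "side" or "top" or "wrist"; returns the picture (384x512x3 uint8, blue, green, red); there is no depth.
- robot.camera_model(name): a dict with "fx", "fy", "cx", "cy" (pixels), "cam_to_world" (4x4, takes a point from camera to world coordinates). Camera axes: x right, y down, z forward; pixel columns grow to the right and rows downward; lengths in m; the calibration is good to about 2 mm. A picture is of the moment at which its call begins: read the wrist's pose just before it. camera_model takes no time and is no camera call; for the wrist camera it gives the pose at the moment of the call.
- robot.hand_in(): hands the job in, once; it reports no verdict.
Trained networks look in the newest picture that a camera, given by its name, has taken for a name from the list of things; names that differ only in an ending like _2 or _b are one class to them, and where a whole thing is asked for, a point or a joint stands for the part that bears it (a point fixed in the world has none). Each returns a list of dicts, best first, with "score" (0 to 1); they miss things now and then, are a little off and sometimes report something else, mostly with a low value. They report only what shows in the picture. A call takes as long as a camera call. They do not tell look-alikes from the thing itself.
- robot.search_frame(label, camera): "position" ([column, row] in pixels, amid what is visible of it).
- robot.outline_of(label, camera): "mask" (384x512 bool, what is visible of it) and "position" ([column, row] in pixels, amid what is visible of it).
The state is a dict: "clock": time; "joints": joint angles; "qd": joint speeds; "effort": joint torques, N m; "ee_pos": TCP position; "eef_rot": TCP orientation; "force": force on the tool from outside, world axes, zero at the start; "moment": the same for the moment, N m; "opening": finger opening in m.
Only numpy, scipy, OpenCV 4.12 (cv2) and the standard library are available. Lean on these libraries where they do the work, as an engineer would, in place of code of your own. Each camera call takes 0.05 s, during which the arm holds its last target. There are 200 camera calls.

## Working session

There is one attempt and no reset: what is moved stays moved. The work goes in short steps, Python scripts to look and compute and a shell command to move; the robot and the scene stay as the last step left them, time stands still between calls to the robot, and variables do not carry over. Pictures are saved under pics/ and viewed, about 12 in all and at most 16, crops included, and the job is handed in when it is done.

```bash
mkdir -p pics
cat > h.py <<'E'
import numpy as np, cv2
from cell import robot
from scipy.spatial.transform import Rotation as R
def ray(cam,px,M=None):
    M=M or robot.camera_model(cam); T=np.array(M["cam_to_world"])
    d=T[:3,:3]@np.array([(px[0]-M["cx"])/M["fx"],(px[1]-M["cy"])/M["fy"],1]); return T[:3,3],d/np.linalg.norm(d)
def onz(cam,px,z,M=None):
    o,d=ray(cam,px,M); return o+d*(z-o[2])/d[2]
def tri(rays):
    A=sum(np.eye(3)-np.outer(d,d) for o,d in rays); b=sum((np.eye(3)-np.outer(d,d))@o for o,d in rays); return np.linalg.solve(A,b)
def proj(cam,p,M=None):
    M=M or robot.camera_model(cam); T=np.linalg.inv(np.array(M["cam_to_world"])); q=T[:3,:3]@np.array(p)+T[:3,3]
    return np.array([M["fx"]*q[0]/q[2]+M["cx"],M["fy"]*q[1]/q[2]+M["cy"]])
def rot():
    q=robot.get_state()["eef_rot"]; return R.from_quat([q[1],q[2],q[3],q[0]])
def to_tool(p):  # shift in tool axes, cm, to bring TCP to p
    return rot().inv().apply(np.array(p)-robot.get_state()["ee_pos"])*100
E
python3 - <<'E'
from h import *
np.set_printoptions(precision=3,suppress=True)
s=robot.get_state(); print(s)
ims=[]
for c in("side","top"):
    im=robot.capture(c); cv2.imwrite(f"pics/{c}0.png",im); M=robot.camera_model(c);print(c,M["fx"],np.array(M["cam_to_world"]))
    for l in("carton1_mid","pin_grip","pin_tip","carrier_in","keeper_eye","tongue_eye","lid_hinge","key_round_top","vial_mid","medcup_mid"):
        print(l,[(np.round(r["position"]),round(r["score"],2),onz(c,r["position"],.014)[:2]) for r in robot.search_frame(l,c)])
print(rot().as_matrix())
E
cd pics; python3 -c "
import cv2
for c in('side','top'): cv2.imwrite(c+'0b.png',cv2.resize(cv2.imread(c+'0.png'),(800,600)))"
```

```text
{'clock': 0.0, 'joints': array([-1.454,  0.427,  0.074,  1.607, -0.034,  1.111, -0.067]), 'qd': array([ 0.001,  0.002,  0.   , -0.   , -0.   ,  0.002,  0.001]), 'effort': array([  0.   , -94.986,   3.761, -46.352,   0.019,   0.01 ,  -0.   ]), 'ee_pos': array([0.177, 0.651, 0.231]), 'eef_rot': array([-0.   ,  0.133,  0.991, -0.001]), 'force': array([-0.751, -0.103,  0.558]), 'moment': array([-0.028, -0.03 ,  0.02 ]), 'opening': 0.08489494651516374}
side 473.426253309091 [[ 0.992 -0.081  0.093  0.387]
 [-0.124 -0.595  0.794 -0.854]
 [-0.009 -0.8   -0.6    0.804]
 [ 0.     0.     0.     1.   ]]
carton1_mid []
pin_grip [(array([218., 189.]), 0.56, array([0.409, 0.213])), (array([310., 293.]), 0.49, array([ 0.582, -0.189]))]
pin_tip [(array([217., 188.]), 0.59, array([0.406, 0.219]))]
carrier_in [(array([312., 294.]), 0.61, array([ 0.587, -0.193])), (array([266., 180.]), 0.4, array([0.547, 0.237]))]
keeper_eye [(array([310., 294.]), 0.55, array([ 0.581, -0.194]))]
tongue_eye [(array([346., 263.]), 0.95, array([ 0.684, -0.113]))]
lid_hinge [(array([346., 260.]), 0.62, array([ 0.687, -0.105
[... 372 characters left out ...]
0.     0.     0.     1.   ]]
carton1_mid []
pin_grip [(array([193., 235.]), 0.57, array([0.415, 0.218]))]
pin_tip []
carrier_in [(array([388., 157.]), 0.87, array([ 0.591, -0.244]))]
keeper_eye [(array([388., 159.]), 0.94, array([ 0.586, -0.242])), (array([234., 178.]), 0.45, array([0.547, 0.121]))]
tongue_eye [(array([401., 123.]), 0.93, array([ 0.673, -0.28 ])), (array([390., 159.]), 0.7, array([ 0.586, -0.248]))]
lid_hinge [(array([398., 122.]), 0.86, array([ 0.675, -0.273]))]
key_round_top []
vial_mid [(array([176., 136.]), 0.58, array([0.651, 0.257]))]
medcup_mid [(array([232., 177.]), 0.57, array([0.548, 0.124]))]
[[-0.965  0.263 -0.   ]
 [ 0.263  0.965  0.   ]
 [ 0.     0.    -1.   ]]
```

View pics/top0b.png

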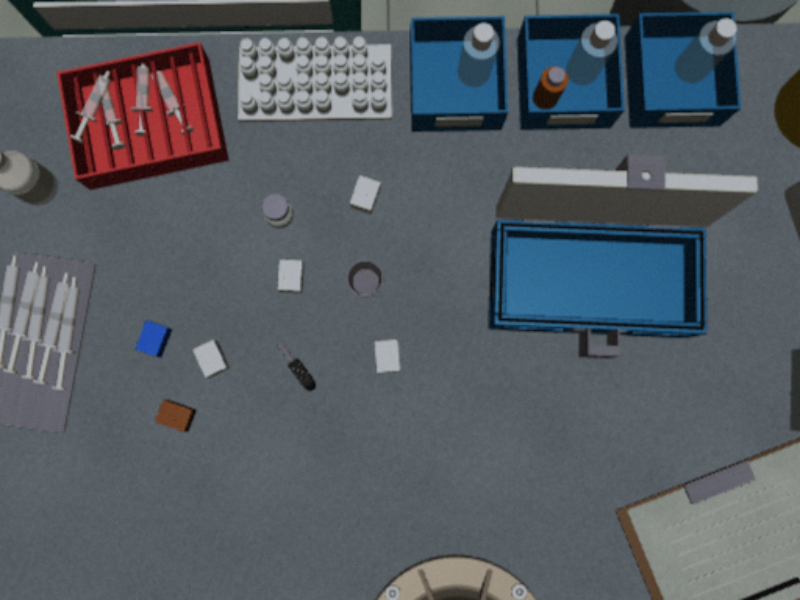

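View pics/side0b.png

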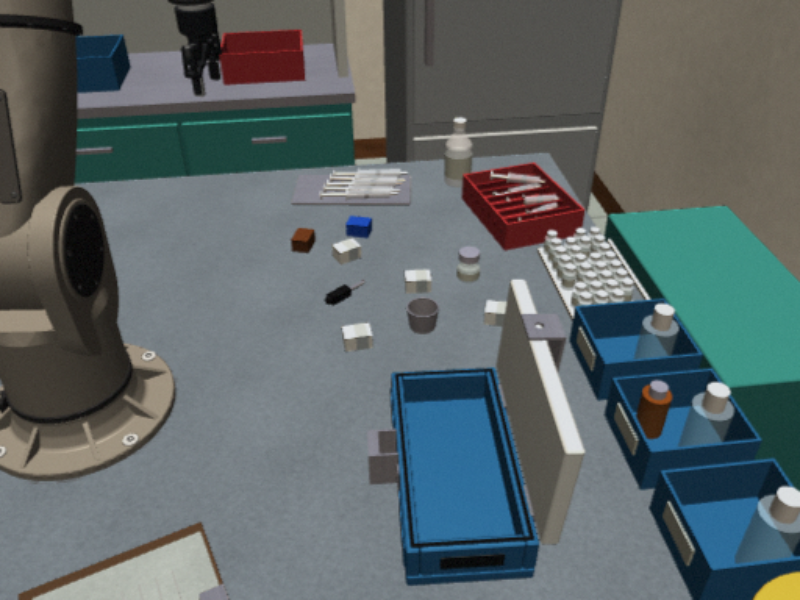

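The top view (800-px scale) shows four white cartons at (365,194), (290,275), (209,358) and (387,356). The blue (153,338) and brown (175,415) boxes are look-alikes. The pin is at (298,368), the vial (277,208), the cup (365,278), and the open carrier is around (600,278). Next I measure these.

```bash
cat > seg.py <<'E'
from h import *
np.set_printoptions(precision=3,suppress=True)
def blobs(im,lo=150):
    h=cv2.cvtColor(im,cv2.COLOR_BGR2HSV); m=((h[...,2]>lo)&(h[...,1]<60)).astype(np.uint8)
    n,l,st,c=cv2.connectedComponentsWithStats(m); return [(st[i][:4],st[i][4],c[i],l==i) for i in range(1,n) if 40<st[i][4]<900]
def top_cartons(im,z=.028,lo=150):
    out=[]
    for bb,a,c,m in blobs(im,lo):
        p=np.array([onz("top",(x,y),z)[:2] for y,x in np.argwhere(m)]); r=cv2.minAreaRect((p*1000).astype(np.float32))
        out.append((c,a,np.array(r[0])/1000,np.array(r[1]),r[2]))
    return out
E
python3 - <<'E'
from seg import *
t=cv2.imread("pics/top0.png"); s=cv2.imread("pics/side0.png")
for c,a,p,sz,ang in top_cartons(t):
    if p[0]<.72: print(c,a,p,sz,ang)
print("side")
for bb,a,c,m in blobs(s):
    print(bb,a,c,onz("side",c,.02)[:2])
# rectified carrier view on z=0.07
def rect(cam,im,z,x0,x1,y0,y1,k=2000):
    W,H=int((y1-y0)*k),int((x1-x0)*k)
    mx=np.zeros((H,W),np.float32);my=mx.copy()
    c=[proj(cam,(x,y,z)) for x,y in((x1,y1),(x1,y0),(x0,y0),(x0,y1))]
    Hm=cv2.getPerspectiveTransform(np.float32(c),np.float32([[0,0],[W,0],[W,H],[0,H]])); return cv2.warpPerspective(im,Hm,(W,H))
a=rect("top",t,.07,.5,.72,-.45,-.07); b=rect("side",s,.07,.5,.72,-.45,-.07)
o=np.vstack([a,b]); cv2.imwrite("pics/rect.png",cv2.resize(o,None,fx=.68,fy=.68)); print(o.shape)
w=robot.capture("wrist"); cv2.imwrite("pics/w0.png",w)
M=robot.camera_model("wrist");print(np.array(M["cam_to_world"]),M["fx"],M["cx"],M["cy"])
E
```

```text
Traceback (most recent call last):
  File "seg.py", line 9, in top_cartons
    p=np.array([onz("top",(x,y),z)[:2] for y,x in np.argwhere(m)]); r=cv2.minAreaRect((p*1000).astype(np.float32))
                ~~~^^^^^^^^^^^^^^^
  File "h.py", line 8, in onz
    o,d=ray(cam,px,M); return o+d*(z-o[2])/d[2]
        ~~~^^^^^^^^^^
  File "h.py", line 5, in ray
    M=M or robot.camera_model(cam); T=np.array(M["cam_to_world"])
           ~~~~~~~~~~~~~~~~~~^^^^^
ValueError: time passes only in moves, steps and waits
```

```bash
sed -i 's/M=M or robot.camera_model(cam)/M=M or model(cam)/' h.py
cat >> h.py <<'E'
_c={}
def model(cam):
    if cam=="wrist": return robot.camera_model(cam)
    if cam not in _c: _c[cam]=robot.camera_model(cam)
    return _c[cam]
def rect(cam,im,z,x0,x1,y0,y1,k=2000,M=None):
    W,H=int((y1-y0)*k),int((x1-x0)*k); M=M or model(cam)
    c=[proj(cam,(x,y,z),M) for x,y in((x1,y1),(x1,y0),(x0,y0),(x0,y1))]
    return cv2.warpPerspective(im,cv2.getPerspectiveTransform(np.float32(c),np.float32([[0,0],[W,0],[W,H],[0,H]])),(W,H))
E
python3 - <<'E'
from seg import *
t=cv2.imread("pics/top0.png"); s=cv2.imread("pics/side0.png")
for c,a,p,sz,ang in top_cartons(t):
    if p[0]<.72: print(c,a,p,sz,ang)
print("side")
for bb,a,c,m in blobs(s):
    print(bb,a,c,onz("side",c,.02)[:2])
a=rect("top",t,.07,.5,.72,-.45,-.07); b=rect("side",s,.07,.5,.72,-.45,-.07)
o=np.vstack([a,b]); cv2.imwrite("pics/rect.png",cv2.resize(o,None,fx=.68,fy=.68)); print(o.shape)
w=robot.capture("wrist"); cv2.imwrite("pics/w0.png",w)
M=robot.camera_model("wrist");print(np.array(M["cam_to_world"]),M["fx"],M["cx"],M["cy"])
E
```

```text
[364.492 112.7  ] 661 [ 0.696 -0.19 ] [167.369  22.317] 86.49178314208984
[454.675 116.316] 538 [ 0.683 -0.402] [135.685  22.244] 86.59043884277344
[233.105 122.689] 257 [0.677 0.121] [33.062 44.574] 71.20687866210938
[  5.952 177.848] 105 [0.558 0.654] [11.722 57.564] 84.60161590576172
[184.958 175.411] 265 [0.552 0.234] [32.783 44.889] 89.02434539794922
[ 18.673 181.92 ] 113 [0.548 0.622] [14.428 59.064] 78.48848724365234
[ 25.541 185.212] 85 [0.541 0.607] [10.041 57.443] 83.67755889892578
[ 37.93  188.835] 115 [0.53  0.576] [13.057 59.124] 76.15664672851562
[ 44.703 192.055] 91 [0.523 0.56 ] [10.635 57.443] 80.84257507324219
[  1.847 206.907] 118 [0.475 0.658] [81.502 11.672] 2.76461124420166
[ 10.692 214.487] 156 [0.461 0.639] [14.313 94.367] 80.81987762451172
[ 20.368 218.555] 155 [0.452 0.615] [14.221 93.407] 85.3954849243164
[ 30.057 221.323] 158 [0.444 0.595] [14.236 94.617] 76.22728729248047
[ 39.858 224.735] 155 [0.435 0.57 ] [13.916 92.588] 87.39645385742188
[247.234 227.216] 282 [0.43  0.091] [44.542 33.391] 4.816651344299316
[133.496 228.895] 276 [0.43  0.353] [44.523 32
[... 873 characters left out ...]
.728 0.159]
[310 192  14   9] 108 [316.648 196.028] [0.672 0.135]
[419 194  13   8] 77 [424.987 197.545] [0.959 0.089]
[  0 199  33  13] 396 [ 14.806 205.053] [-0.134  0.205]
[218 206  21  11] 163 [227.969 211.129] [0.429 0.103]
[339 218  36  73] 886 [356.44  255.117] [ 0.712 -0.098]
[417 244  10   7] 57 [421.526 246.789] [ 0.873 -0.091]
[453 245  15  10] 109 [459.862 249.101] [ 0.959 -0.111]
[444 252   9  15] 42 [447.024 257.214] [ 0.917 -0.132]
[497 311  15  14] 157 [504.815 317.299] [ 0.957 -0.309]
(878, 760, 3)
[[ 0.263  0.927  0.268  0.109]
 [ 0.965 -0.252 -0.074  0.67 ]
 [-0.001  0.278 -0.961  0.373]
 [ 0.     0.     0.     1.   ]] 289.54846887710045 252.1399548956033 190.2168050122902
```

View pics/rect.png

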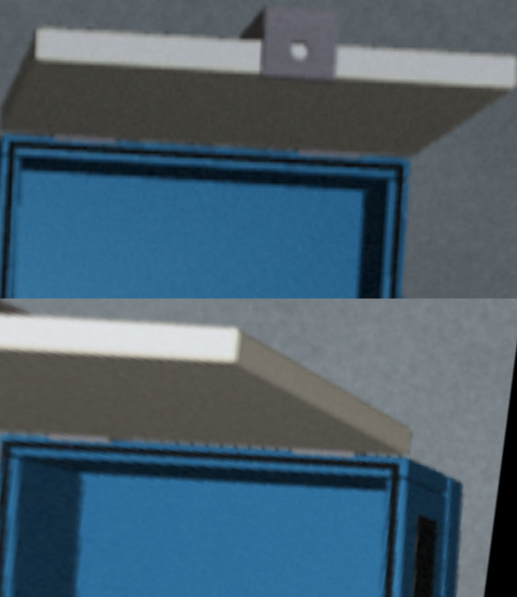

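Run:
```python
from seg import *
t=cv2.imread("pics/top0.png"); s=cv2.imread("pics/side0.png")
o=np.hstack([rect("top",t,.07,.46,.70,-.42,-.08,1150),rect("side",s,.07,.46,.70,-.42,-.08,1150)]); cv2.imwrite("pics/rect2.png",o); print(o.shape)
```

```text
(275, 780, 3)
```

View pics/rect2.png

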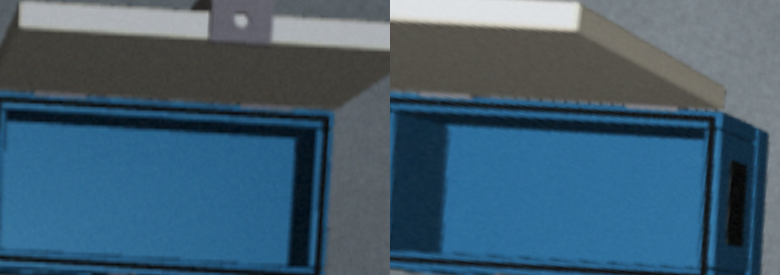

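```bash
python3 -m crank '[{"claw":0.65,"tx":-16,"ty":-11,"tz":1.5,"roll":-20},{"claw":0.65,"tx":-32.2,"ty":-22.1,"tz":3,"roll":-39},{"claw":0.65,"tx":-32.2,"ty":-22.1,"tz":3,"roll":-39},{"claw":0.65,"tx":-32.2,"ty":-22.1,"tz":3,"roll":-39},{"claw":0.65,"tx":-32.2,"ty":-22.1,"tz":3,"roll":-39},{"claw":0.65,"tx":-32.2,"ty":-22.1,"tz":3,"roll":-39},{"claw":0.65,"tx":-32.2,"ty":-22.1,"tz":3,"roll":-39},{"claw":0.65,"tx":-32.2,"ty":-22.1,"tz":3,"roll":-39},{"claw":0.65,"tx":-32.2,"ty":-22.1,"tz":3,"roll":-39},{"claw":0.65,"tx":-32.2,"ty":-22.1,"tz":3,"roll":-39}]' 30
python3 -m crank '[{"claw":0.65},{"claw":0.65},{"claw":0.65}]'
cat >> seg.py <<'E'
def wrist_cartons(z=.028,lo=150,save=None,M=None,im=None):
    """white boxes in the wrist picture, with the tool moves to stand over each"""
    if im is None: M=robot.camera_model("wrist"); im=robot.capture("wrist")
    if save: cv2.imwrite(save,im)
    h=cv2.cvtColor(im,cv2.COLOR_BGR2HSV); m=((h[...,2]>lo)&(h[...,1]<60)).astype(np.uint8)
    n,l,st,c=cv2.connectedComponentsWithStats(m); Y=np.degrees(np.arctan2(*rot().as_matrix()[1::-1,1])); res=[]
    for i in range(1,n):
        if st[i][4]<500: continue
        o,_=ray("wrist",(0,0),M); T=np.array(M["cam_to_world"]); q=np.argwhere(l==i)[:,::-1]
        d=np.c_[(q-[M["cx"],M["cy"]])/[M["fx"],M["fy"]],np.ones(len(q))]@T[:3,:3].T
        p=(o+d*((z-o[2])/d[:,2:]))[:,:2]; r=cv2.minAreaRect((p*1000).astype(np.float32)); w,hh=r[1]
        if not 24<min(w,hh)<60 or max(w,hh)>80: continue
        sh=r[2] if w<hh else r[2]+90; roll=(Y-sh+90)%180-90; P=np.array(r[0])/1000
        print("px",c[i],"xy",P,"size",np.round(r[1]),"short",round(sh,1),"tool cm",to_tool([*P,.02]),"roll",round(roll,1)); res.append((P,sh,c[i]))
    return res
E
python3 - <<'E'
from seg import *
s=robot.get_state(); print(s["ee_pos"],s["opening"],s["clock"])
wrist_cartons(save="pics/w1.png")
E
```

```text
clock: 2.15
ee_pos: [0.4307, 0.3525, 0.2014]
eef_rot: [0.0, -0.205, 0.979, 0.0]
force: [-0.5, 0.8, -0.8]
opening: 0.0555
[0.431 0.353 0.201] 0.05545473661858901 2.15
px [18.376 69.74 ] xy [0.428 0.093] size [45. 34.] short 93.7 tool cm [ 10.673 -23.754  18.133] roll 20.0
px [254.848 171.403] xy [0.428 0.354] size [45. 34.] short 114.6 tool cm [ 0.161  0.114 18.141] roll -0.9
px [120.663 224.954] xy [0.55  0.236] size [34. 45.] short 86.2 tool cm [ -6.239 -15.596  18.136] roll 27.5
px [  8.613 275.717] xy [0.673 0.123] size [33. 45.] short 71.2 tool cm [-13.014 -30.891  18.131] roll 42.6$[0]: bad value
```

View pics/w1.png

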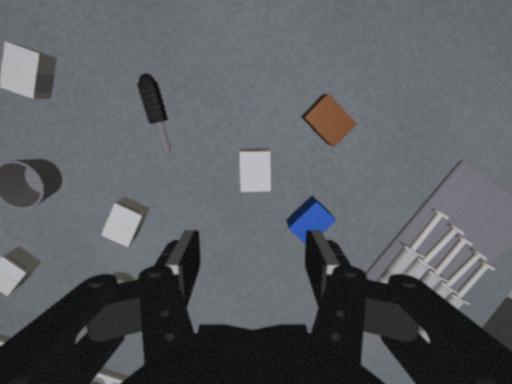

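```bash
python3 -m crank '[{"claw":0.65,"tx":0.15,"ty":0.1,"tz":5,"roll":-1},{"claw":0.65,"tx":0.15,"ty":0.1,"tz":10,"roll":-1},{"claw":0.65,"tx":0.15,"ty":0.1,"tz":15,"roll":-1},{"claw":0.65,"tx":0.15,"ty":0.1,"tz":18,"roll":-1},{"claw":0.65,"tx":0.15,"ty":0.1,"tz":19.5,"roll":-1},{"claw":0.65,"tx":0.15,"ty":0.1,"tz":19.5,"roll":-1},{"claw":0,"tx":0.15,"ty":0.1,"tz":19.5,"roll":-1},{"claw":0,"tx":0.15,"ty":0.1,"tz":19.5,"roll":-1},{"claw":0,"tx":0.15,"ty":0.1,"tz":19.5,"roll":-1},{"claw":0,"tx":0.15,"ty":0.1,"tz":19.5,"roll":-1}]' 35
python3 -m crank '[{"claw":0,"tx":0,"ty":0,"tz":0,"roll":0},{"claw":0,"tx":0,"ty":0,"tz":0,"roll":0},{"claw":0,"tx":0,"ty":0,"tz":-4,"roll":0},{"claw":0,"tx":0,"ty":0,"tz":-9,"roll":0},{"claw":0,"tx":0,"ty":0,"tz":-14,"roll":0},{"claw":0,"tx":0,"ty":0,"tz":-19,"roll":0},{"claw":0,"tx":0,"ty":0,"tz":-21,"roll":0},{"claw":0,"tx":0,"ty":0,"tz":-21,"roll":0}]'
python3 - <<'E'
from seg import *
s=robot.get_state(); print(s["ee_pos"],s["opening"],s["clock"],s["joints"])
print(to_tool([.533,-.217,.2]), rot().as_matrix())
E
```

```text
clock: 3.2
ee_pos: [0.429, 0.3548, 0.0081]
eef_rot: [0.001, -0.214, 0.977, 0.001]
force: [-1.6, -0.7, 11.3]
opening: 0.0333
clock: 4.0
ee_pos: [0.4295, 0.3549, 0.221]
eef_rot: [0.003, -0.214, 0.977, 0.002]
force: [-0.0, 1.2, -0.7]
opening: 0.0332
[0.429 0.355 0.221] 0.03322679987397493 4.0 [-0.883  0.24   0.091  1.893 -0.026  1.002  1.222]
[ 14.563 -56.278   1.836] [[-0.908 -0.419  0.005]
 [-0.419  0.908  0.006]
 [-0.007  0.003 -1.   ]]
```

```bash
python3 -m crank '[{"claw":0,"tx":1.5,"ty":-5,"tz":0,"roll":10},{"claw":0,"tx":3,"ty":-10,"tz":0,"roll":20},{"claw":0,"tx":4.5,"ty":-15,"tz":0,"roll":30},{"claw":0,"tx":6,"ty":-20,"tz":0,"roll":40},{"claw":0,"tx":7.5,"ty":-25,"tz":0,"roll":50},{"claw":0,"tx":9,"ty":-30,"tz":0,"roll":60},{"claw":0,"tx":10.5,"ty":-35,"tz":0,"roll":70},{"claw":0,"tx":12,"ty":-40,"tz":0,"roll":80},{"claw":0,"tx":13.5,"ty":-45,"tz":0,"roll":90},{"claw":0,"tx":14.6,"ty":-50,"tz":0,"roll":100}]'
python3 - <<'E'
from seg import *
s=robot.get_state(); print(s["ee_pos"],s["opening"],s["clock"],s["joints"],to_tool([.533,-.217,.2]),np.degrees(np.arctan2(*rot().as_matrix()[1::-1,1])))
E
```

```text
clock: 5.0
ee_pos: [0.5004, -0.1429, 0.2164]
eef_rot: [0.0, 0.512, 0.859, 0.0]
force: [1.2, 1.8, -1.0]
opening: 0.0331
[ 0.5   -0.143  0.216] 0.03311202635935298 5.0 [-0.368  0.209  0.604  1.993 -0.143  0.98   0.802] [-8.072 -0.669  1.639] 28.46970666163715
```

```bash
python3 -m crank '[{"claw":0,"tx":-3,"ty":-1,"tz":0,"roll":8},{"claw":0,"tx":-7,"ty":-2,"tz":0,"roll":16},{"claw":0,"tx":-7,"ty":-2,"tz":0,"roll":24},{"claw":0,"tx":-7,"ty":-2,"tz":0,"roll":28},{"claw":0,"tx":-7,"ty":-2,"tz":0,"roll":28},{"claw":0,"tx":-7,"ty":-2,"tz":0,"roll":28},{"claw":0,"tx":-7,"ty":-2,"tz":0,"roll":28}]'
python3 - <<'E'
from seg import *
s=robot.get_state(); print(s["ee_pos"],s["opening"],s["clock"],s["joints"],to_tool([.533,-.217,.2]),np.degrees(np.arctan2(*rot().as_matrix()[1::-1,1])))
M=robot.camera_model("wrist"); w=robot.capture("wrist"); cv2.imwrite("pics/w2.png",w); np.save("w2M.npy",M,allow_pickle=True)
o=rect("wrist",w,.07,.42,.66,-.42,-.05,1400,M); cv2.imwrite("pics/w2r.png",np.vstack([o,rect("top",cv2.imread("pics/top0.png"),.07,.44,.64,-.42,-.05,1400)])); print(o.shape)
E
```

```text
clock: 5.7
ee_pos: [0.5172, -0.2115, 0.2163]
eef_rot: [-0.0, 0.701, 0.713, 0.0]
force: [0.1, -0.1, -0.2]
opening: 0.0336
[ 0.517 -0.212  0.216] 0.03361028889789166 5.7 [-0.313  0.304  0.717  1.917 -0.235  1.006  0.526] [-0.577  1.573  1.631] 0.9615707613181558
(336, 518, 3)
```

View pics/w2r.png

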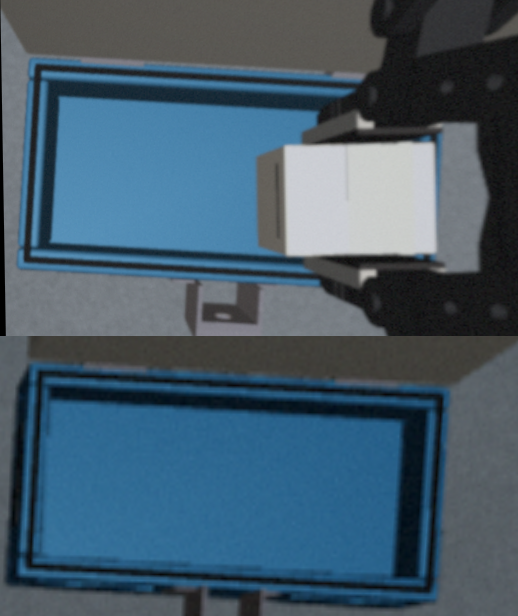

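```bash
python3 -m crank '[{"claw":0,"tx":-4.5,"ty":0,"tz":0,"roll":4},{"claw":0,"tx":-9.4,"ty":0,"tz":0,"roll":4},{"claw":0,"tx":-9.4,"ty":0,"tz":3,"roll":4},{"claw":0,"tx":-9.4,"ty":0,"tz":8,"roll":4},{"claw":0,"tx":-9.4,"ty":0,"tz":12,"roll":4},{"claw":0,"tx":-9.4,"ty":0,"tz":15,"roll":4},{"claw":0,"tx":-9.4,"ty":0,"tz":17,"roll":4},{"claw":0,"tx":-9.4,"ty":0,"tz":18.4,"roll":4},{"claw":0,"tx":-9.4,"ty":0,"tz":18.4,"roll":4},{"claw":0,"tx":-9.4,"ty":0,"tz":18.4,"roll":4}]'
python3 -m crank '[{"claw":0.55,"tx":0,"ty":0,"tz":0,"roll":0},{"claw":0.55,"tx":0,"ty":0,"tz":0,"roll":0},{"claw":0.55,"tx":0,"ty":0,"tz":0,"roll":0},{"claw":0.6,"tx":0,"ty":0,"tz":-5,"roll":0},{"claw":0.6,"tx":0,"ty":0,"tz":-10,"roll":0},{"claw":0.6,"tx":0,"ty":0,"tz":-15,"roll":0},{"claw":0.6,"tx":0,"ty":0,"tz":-18,"roll":0},{"claw":0.6,"tx":4,"ty":-2,"tz":-18,"roll":0},{"claw":0.6,"tx":8,"ty":-5,"tz":-18,"roll":0}]'
python3 - <<'E'
from seg import *
s=robot.get_state(); print(s["ee_pos"],s["opening"],s["clock"],s["joints"],to_tool([.433,.085,.2]),np.degrees(np.arctan2(*rot().as_matrix()[1::-1,1])))
wrist_cartons(.048,save="pics/w3.png")
E
```

```text
clock: 6.75
ee_pos: [0.5189, -0.3062, 0.033]
eef_rot: [0.0, 0.726, 0.687, 0.0]
force: [1.1, -0.2, -0.2]
opening: 0.033
clock: 7.65
ee_pos: [0.4737, -0.223, 0.2132]
eef_rot: [0.001, 0.727, 0.687, 0.0]
force: [0.5, 1.5, 0.3]
opening: 0.0512
[ 0.474 -0.223  0.213] 0.051215652787675266 7.65 [-0.345  0.243  0.779  1.998 -0.206  0.976  0.479] [30.52  -5.795  1.278] -3.2247519378914684
px [291.377 239.102] xy [ 0.518 -0.305] size [46. 34.] short 178.3 tool cm [-8.739  5.495 19.078] roll -1.3
px [125.01 359.14] xy [ 0.29  -0.474] size [76. 33.] short 138.6 tool cm [-26.75  -16.398  19.069] roll 38.4
```

```bash
python3 -m crank '[{"claw":0.6,"tx":4,"ty":-1,"tz":0,"roll":-8},{"claw":0.6,"tx":8,"ty":-2,"tz":0,"roll":-16},{"claw":0.6,"tx":12,"ty":-3,"tz":0,"roll":-24},{"claw":0.6,"tx":16,"ty":-4,"tz":0,"roll":-32},{"claw":0.6,"tx":20,"ty":-5,"tz":0,"roll":-40},{"claw":0.6,"tx":24,"ty":-6,"tz":0,"roll":-48},{"claw":0.6,"tx":28,"ty":-6,"tz":0,"roll":-56},{"claw":0.6,"tx":31,"ty":-6,"tz":0,"roll":-64},{"claw":0.6,"tx":31,"ty":-6,"tz":0,"roll":-72},{"claw":0.6,"tx":31,"ty":-6,"tz":0,"roll":-80}]'
python3 -m crank '[{"claw":0.65,"tx":0,"ty":0,"tz":0,"roll":-8},{"claw":0.65,"tx":0,"ty":0,"tz":0,"roll":-16},{"claw":0.65,"tx":0,"ty":0,"tz":0,"roll":-17},{"claw":0.65,"tx":0,"ty":0,"tz":0,"roll":-17},{"claw":0.65,"tx":0,"ty":0,"tz":0,"roll":-17}]'
python3 - <<'E'
from seg import *
s=robot.get_state(); print(s["joints"])
wrist_cartons(save="pics/w4.png")
E
```

```text
clock: 8.7
ee_pos: [0.4303, 0.0906, 0.2125]
eef_rot: [0.0, 0.111, 0.994, 0.0]
force: [-0.3, -0.2, -0.0]
opening: 0.0513
clock: 9.2
ee_pos: [0.4304, 0.0896, 0.2124]
eef_rot: [0.0, -0.032, 0.999, 0.0]
force: [-0.2, -0.1, -0.1]
opening: 0.0555
[-0.75   0.045  0.415  2.149 -0.022  0.951  1.312]
px [255.072 168.673] xy [0.428 0.092] size [46. 35.] short 94.6 tool cm [ 0.237  0.263 19.239] roll -0.9
```

```bash
python3 -m crank '[{"claw":0.65,"tx":0.2,"ty":0.25,"tz":5,"roll":-1},{"claw":0.65,"tx":0.2,"ty":0.25,"tz":10,"roll":-1},{"claw":0.65,"tx":0.2,"ty":0.25,"tz":15,"roll":-1},{"claw":0.65,"tx":0.2,"ty":0.25,"tz":18,"roll":-1},{"claw":0.65,"tx":0.2,"ty":0.25,"tz":20.2,"roll":-1},{"claw":0.65,"tx":0.2,"ty":0.25,"tz":20.2,"roll":-1},{"claw":0,"tx":0.2,"ty":0.25,"tz":20.2,"roll":-1},{"claw":0,"tx":0.2,"ty":0.25,"tz":20.2,"roll":-1},{"claw":0,"tx":0.2,"ty":0.25,"tz":20.2,"roll":-1},{"claw":0,"tx":0.2,"ty":0.25,"tz":20.2,"roll":-1}]' 35
python3 -m crank '[{"claw":0,"tx":0,"ty":0,"tz":0,"roll":0},{"claw":0,"tx":0,"ty":0,"tz":-4,"roll":0},{"claw":0,"tx":0,"ty":0,"tz":-9,"roll":0},{"claw":0,"tx":0,"ty":0,"tz":-14,"roll":0},{"claw":0,"tx":0,"ty":0,"tz":-20.2,"roll":0},{"claw":0,"tx":0,"ty":0,"tz":-20.2,"roll":0}]'
python3 - <<'E'
from seg import *
s=robot.get_state(); print(s["joints"],to_tool([.522,-.246,.2]),np.degrees(np.arctan2(*rot().as_matrix()[1::-1,1])))
E
```

```text
clock: 10.25
ee_pos: [0.429, 0.0925, 0.0114]
eef_rot: [0.001, -0.042, 0.999, 0.0]
force: [-2.3, -0.5, 15.6]
opening: 0.0335
clock: 10.85
ee_pos: [0.4301, 0.0926, 0.2176]
eef_rot: [0.003, -0.042, 0.999, 0.002]
force: [-0.6, 0.6, -2.0]
opening: 0.0332
[-0.81   0.032  0.469  2.15  -0.02   0.956  1.325] [ -6.317 -34.516   1.673] 94.80080460860763
```

```bash
python3 -m crank '[{"claw":0,"tx":-0.6,"ty":-3.5,"tz":0,"roll":8},{"claw":0,"tx":-1.2,"ty":-7,"tz":0,"roll":16},{"claw":0,"tx":-2,"ty":-11,"tz":0,"roll":24},{"claw":0,"tx":-3,"ty":-15,"tz":0,"roll":32},{"claw":0,"tx":-3.5,"ty":-19,"tz":0,"roll":40},{"claw":0,"tx":-4.2,"ty":-23,"tz":0,"roll":48},{"claw":0,"tx":-5,"ty":-27,"tz":0,"roll":56},{"claw":0,"tx":-5.7,"ty":-31,"tz":0,"roll":64},{"claw":0,"tx":-6.3,"ty":-34.5,"tz":0,"roll":72},{"claw":0,"tx":-6.3,"ty":-34.5,"tz":0,"roll":80}]'
python3 -m crank '[{"claw":0,"tx":0,"ty":0,"tz":0,"roll":8},{"claw":0,"tx":0,"ty":0,"tz":0,"roll":16},{"claw":0,"tx":0,"ty":0,"tz":0,"roll":18},{"claw":0,"tx":0,"ty":0,"tz":0,"roll":18},{"claw":0,"tx":0,"ty":0,"tz":0,"roll":18}]'
python3 - <<'E'
from seg import *
s=robot.get_state(); print(s["joints"],to_tool([.522,-.246,.034]),np.degrees(np.arctan2(*rot().as_matrix()[1::-1,1])))
E
```

```text
clock: 11.85
ee_pos: [0.5197, -0.2512, 0.2128]
eef_rot: [0.001, 0.614, 0.789, -0.001]
force: [-0.2, -0.5, 0.2]
opening: 0.0335
clock: 12.35
ee_pos: [0.52, -0.2462, 0.2124]
eef_rot: [-0.0, 0.725, 0.689, 0.0]
force: [0.2, -0.1, -0.5]
opening: 0.0335
[-0.399  0.41   0.946  1.892 -0.386  1.035  0.658] [ 0.03   0.196 17.842] -2.971012801901655
```

```bash
python3 -m crank '[{"claw":0,"tx":0,"ty":0.1,"tz":5,"roll":0},{"claw":0,"tx":0,"ty":0.1,"tz":10,"roll":0},{"claw":0,"tx":0,"ty":0.1,"tz":14,"roll":0},{"claw":0,"tx":0,"ty":0.1,"tz":16.5,"roll":0},{"claw":0,"tx":0,"ty":0.1,"tz":17.9,"roll":0},{"claw":0,"tx":0,"ty":0.1,"tz":17.9,"roll":0},{"claw":0,"tx":0,"ty":0.1,"tz":17.9,"roll":0},{"claw":0.55,"tx":0,"ty":0.1,"tz":17.9,"roll":0},{"claw":0.55,"tx":0,"ty":0.1,"tz":17.9,"roll":0},{"claw":0.55,"tx":0,"ty":0.1,"tz":17.9,"roll":0}]'
python3 -m crank '[{"claw":0.6,"tx":0,"ty":0,"tz":-5,"roll":0},{"claw":0.6,"tx":0,"ty":0,"tz":-10,"roll":0},{"claw":0.6,"tx":0,"ty":0,"tz":-15,"roll":0},{"claw":0.6,"tx":0,"ty":0,"tz":-18,"roll":0},{"claw":0.6,"tx":4,"ty":-1,"tz":-18,"roll":0},{"claw":0.6,"tx":8,"ty":-3,"tz":-18,"roll":0}]'
python3 - <<'E'
from seg import *
s=robot.get_state(); print(s["joints"],to_tool([.552,.235,.2]),np.degrees(np.arctan2(*rot().as_matrix()[1::-1,1])))
wrist_cartons(.048,save="pics/w5.png")
t=robot.capture("top");cv2.imwrite("pics/top1.png",t)
for c,a,p,sz,ang in top_cartons(t):
    if p[0]<.72 and p[1]<.5: print(c,a,p,sz,ang)
E
```

```text
clock: 13.35
ee_pos: [0.5214, -0.2464, 0.0339]
eef_rot: [0.0, 0.726, 0.687, 0.0]
force: [-0.1, -0.3, -0.1]
opening: 0.0467
clock: 13.95
ee_pos: [0.4962, -0.1648, 0.2143]
eef_rot: [0.001, 0.727, 0.687, 0.001]
force: [0.6, 1.5, -0.4]
opening: 0.0511
[-0.64   0.304  1.017  2.005 -0.308  0.994  0.471] [40.232  3.3    1.416] -3.250034592421714
px [277.425 239.958] xy [ 0.521 -0.246] size [46. 34.] short 177.3 tool cm [-8.888  3.225 19.22 ] roll -0.2
px [276.93  283.946] xy [ 0.518 -0.305] size [45. 34.] short 177.3 tool cm [-14.779   3.261  19.2  ] roll -0.2
[363.876 112.625] 693 [ 0.696 -0.189] [169.704  23.282] 86.57124328613281
[233.108 122.7  ] 260 [0.677 0.121] [33.238 44.343] 70.15113830566406
[479.795 114.841] 44 [ 0.684 -0.457] [25.472 12.116] 88.95154571533203
[413.411 152.264] 163 [ 0.595 -0.3  ] [33.875 35.95 ] 56.945980072021484
[194.343 168.458] 271 [0.569 0.213] [32.864 45.048] 89.01510620117188
[486.615 190.821] 78 [ 0.504 -0.461] [28.079 19.145] 61.37590408325195
[497.003 315.58 ] 314 [ 0.225 -0.449] [87.185 65.43 ] 89.23770141601562
[471.115 319.202] 104 [ 0.218 -0.406] [33.916 32.08 ] 77.66283416748047
[464.902 331.39 ] 41 [ 0.187 -0.39 ] [16.325 31.754] 73.27747344970703
[497.356 359.6  ] 45 [ 0.13  -0.456] [ 7.594 56.073] 18.83383560180664
[474.315 369.519] 54 [ 0.108 -0.408] [16.282 38.401] 6.58723783493042
```

```bash
python3 -m crank '[{"claw":0.6,"tx":4.5,"ty":-1,"tz":0,"roll":-8},{"claw":0.6,"tx":9,"ty":-1,"tz":0,"roll":-16},{"claw":0.6,"tx":13.5,"ty":0,"tz":0,"roll":-24},{"claw":0.6,"tx":18,"ty":1,"tz":0,"roll":-32},{"claw":0.6,"tx":22.5,"ty":2,"tz":0,"roll":-40},{"claw":0.6,"tx":27,"ty":3,"tz":0,"roll":-48},{"claw":0.6,"tx":31.5,"ty":4,"tz":0,"roll":-56},{"claw":0.6,"tx":35,"ty":4.6,"tz":0,"roll":-64},{"claw":0.6,"tx":38.1,"ty":5.1,"tz":0,"roll":-72},{"claw":0.6,"tx":38.1,"ty":5.1,"tz":0,"roll":-80}]'
python3 -m crank '[{"claw":0.55,"tx":0,"ty":0,"tz":0,"roll":-8},{"claw":0.55,"tx":0,"ty":0,"tz":0,"roll":-13},{"claw":0.55,"tx":0,"ty":0,"tz":0,"roll":-13},{"claw":0.55,"tx":0,"ty":0,"tz":0,"roll":-13},{"claw":0.55,"tx":0,"ty":0,"tz":0,"roll":-13}]'
python3 - <<'E'
from seg import *
s=robot.get_state(); print(s["joints"])
wrist_cartons(save="pics/w6.png")
print("cup",[(onz("wrist",r["position"],.03),r["score"]) for r in robot.search_frame("medcup_mid","wrist")])
print("vial",[(onz("wrist",r["position"],.03),r["score"]) for r in robot.search_frame("vial_mid","wrist")])
E
```

```text
clock: 15.05
ee_pos: [0.5676, 0.2175, 0.213]
eef_rot: [-0.0, 0.109, 0.994, 0.0]
force: [-0.1, -1.1, 0.1]
opening: 0.0512
clock: 15.55
ee_pos: [0.5675, 0.2125, 0.2134]
eef_rot: [0.0, 0.003, 1.0, 0.0]
force: [0.3, 0.5, 0.7]
opening: 0.0469
[-0.882  0.364  0.533  1.809 -0.213  1.026  1.299]
px [253.753 169.656] xy [0.567 0.214] size [34. 46.] short 87.5 tool cm [ 0.092  0.122 19.336] roll 2.3
cup [(array([0.538, 0.118, 0.03 ]), 0.88), (array([ 0.559, -0.065,  0.03 ]), 0.18)]
vial [(array([0.643, 0.257, 0.03 ]), 0.79)]
```

```bash
python3 -m crank '[{"claw":0.55,"tx":0.1,"ty":0.1,"tz":5,"roll":2},{"claw":0.55,"tx":0.1,"ty":0.1,"tz":10,"roll":2},{"claw":0.55,"tx":0.1,"ty":0.1,"tz":15,"roll":2},{"claw":0.55,"tx":0.1,"ty":0.1,"tz":18,"roll":2},{"claw":0.55,"tx":0.1,"ty":0.1,"tz":20.2,"roll":2},{"claw":0.55,"tx":0.1,"ty":0.1,"tz":20.2,"roll":2},{"claw":0,"tx":0.1,"ty":0.1,"tz":20.2,"roll":2},{"claw":0,"tx":0.1,"ty":0.1,"tz":20.2,"roll":2},{"claw":0,"tx":0.1,"ty":0.1,"tz":20.2,"roll":2},{"claw":0,"tx":0.1,"ty":0.1,"tz":20.2,"roll":2}]' 35
python3 -m crank '[{"claw":0,"tx":0,"ty":0,"tz":0,"roll":0},{"claw":0,"tx":0,"ty":0,"tz":-4,"roll":0},{"claw":0,"tx":0,"ty":0,"tz":-9,"roll":0},{"claw":0,"tx":0,"ty":0,"tz":-14,"roll":0},{"claw":0,"tx":0,"ty":0,"tz":-20.2,"roll":0},{"claw":0,"tx":0,"ty":0,"tz":-20.2,"roll":0}]'
python3 - <<'E'
from seg import *
s=robot.get_state(); print(s["joints"],to_tool([.526,-.186,.2]),np.degrees(np.arctan2(*rot().as_matrix()[1::-1,1])))
E
```

```text
clock: 16.7
ee_pos: [0.5669, 0.214, 0.0123]
eef_rot: [0.001, 0.019, 1.0, 0.0]
force: [0.2, 0.3, 0.2]
opening: 0.033
clock: 17.3
ee_pos: [0.5686, 0.214, 0.219]
eef_rot: [0.003, 0.019, 1.0, 0.002]
force: [0.9, -0.2, -1.3]
opening: 0.0332
[-0.9    0.36   0.555  1.806 -0.22   1.03   1.271] [  2.724 -40.142   1.716] 87.79017087901144
```

Slot at carrier y = +0.03: (0.526, -0.186).

```bash
python3 -m crank '[{"claw":0,"tx":0.5,"ty":-4,"tz":0,"roll":8},{"claw":0,"tx":0.9,"ty":-8,"tz":0,"roll":16},{"claw":0,"tx":1.2,"ty":-12,"tz":0,"roll":24},{"claw":0,"tx":1.5,"ty":-17,"tz":0,"roll":32},{"claw":0,"tx":1.8,"ty":-22,"tz":0,"roll":40},{"claw":0,"tx":2,"ty":-27,"tz":0,"roll":48},{"claw":0,"tx":2.2,"ty":-32,"tz":0,"roll":56},{"claw":0,"tx":2.5,"ty":-36,"tz":0,"roll":64},{"claw":0,"tx":2.7,"ty":-40,"tz":0,"roll":72},{"claw":0,"tx":2.7,"ty":-40,"tz":0,"roll":80}]'
python3 -m crank '[{"claw":0,"tx":0,"ty":0,"tz":0,"roll":8},{"claw":0,"tx":0,"ty":0,"tz":0,"roll":11},{"claw":0,"tx":0,"ty":0,"tz":0,"roll":11},{"claw":0,"tx":0,"ty":0,"tz":0,"roll":11},{"claw":0,"tx":0,"ty":0,"tz":0,"roll":11}]'
python3 - <<'E'
from seg import *
s=robot.get_state(); print(s["joints"],to_tool([.526,-.186,.034]),np.degrees(np.arctan2(*rot().as_matrix()[1::-1,1])))
E
```

```text
clock: 18.3
ee_pos: [0.5227, -0.1908, 0.2137]
eef_rot: [0.001, 0.662, 0.749, -0.0]
force: [0.7, -0.1, 0.2]
opening: 0.0331
clock: 18.8
ee_pos: [0.5243, -0.185, 0.2133]
eef_rot: [-0.0, 0.726, 0.688, 0.0]
force: [-1.0, 0.1, -0.8]
opening: 0.0333
[-0.579  0.398  1.029  1.935 -0.398  1.03   0.573] [-0.096  0.177 17.928] -3.078985014644815
```

```bash
python3 -m crank '[{"claw":0,"tx":-0.1,"ty":0.1,"tz":5,"roll":0},{"claw":0,"tx":-0.1,"ty":0.1,"tz":10,"roll":0},{"claw":0,"tx":-0.1,"ty":0.1,"tz":14,"roll":0},{"claw":0,"tx":-0.1,"ty":0.1,"tz":16.5,"roll":0},{"claw":0,"tx":-0.1,"ty":0.1,"tz":17.9,"roll":0},{"claw":0,"tx":-0.1,"ty":0.1,"tz":17.9,"roll":0},{"claw":0,"tx":-0.1,"ty":0.1,"tz":17.9,"roll":0},{"claw":0.55,"tx":-0.1,"ty":0.1,"tz":17.9,"roll":0},{"claw":0.55,"tx":-0.1,"ty":0.1,"tz":17.9,"roll":0},{"claw":0.55,"tx":-0.1,"ty":0.1,"tz":17.9,"roll":0}]'
python3 -m crank '[{"claw":0.6,"tx":0,"ty":0,"tz":-5,"roll":0},{"claw":0.6,"tx":0,"ty":0,"tz":-10,"roll":0},{"claw":0.6,"tx":0,"ty":0,"tz":-15,"roll":0},{"claw":0.6,"tx":0,"ty":0,"tz":-18,"roll":0},{"claw":0.6,"tx":4,"ty":-1,"tz":-18,"roll":0},{"claw":0.6,"tx":8,"ty":-3,"tz":-18,"roll":0}]'
python3 - <<'E'
from seg import *
s=robot.get_state(); print(s["joints"],to_tool([.675,.121,.2]),np.degrees(np.arctan2(*rot().as_matrix()[1::-1,1])))
wrist_cartons(.048,save="pics/w7.png")
t=robot.capture("top");cv2.imwrite("pics/top2.png",t)
for c,a,p,sz,ang in top_cartons(t):
    if p[0]<.72 and p[1]<.5 and 30<min(sz): print(c,a,p,sz,ang)
E
```

```text
clock: 19.8
ee_pos: [0.5257, -0.1859, 0.035]
eef_rot: [0.0, 0.726, 0.687, 0.0]
force: [-0.7, 0.6, -0.0]
opening: 0.0469
clock: 20.4
ee_pos: [0.5015, -0.1064, 0.2154]
eef_rot: [0.001, 0.727, 0.687, 0.001]
force: [0.9, 0.9, -0.0]
opening: 0.0512
[-0.827  0.308  1.106  2.026 -0.33   0.997  0.386] [23.693 16.02   1.578] -3.2608534082466742
px [276.671 239.231] xy [ 0.525 -0.188] size [45. 35.] short 176.7 tool cm [-8.845  3.109 19.348] roll 0.5
px [274.5   283.465] xy [ 0.521 -0.247] size [44. 34.] short 177.2 tool cm [-14.745   2.957  19.332] roll -0.0
[233.1  122.66] 259 [0.677 0.121] [33.062 44.574] 71.20687866210938
[363.188 152.322] 149 [ 0.598 -0.184] [33.118 31.104] 61.705413818359375
[260.664 373.658] 330 [0.106 0.062] [34.019 92.425] 39.29610061645508
```

```bash
python3 -m crank '[{"claw":0.55,"tx":4.5,"ty":0,"tz":0,"roll":-8},{"claw":0.55,"tx":9,"ty":0,"tz":0,"roll":-16},{"claw":0.55,"tx":13.5,"ty":0,"tz":0,"roll":-24},{"claw":0.55,"tx":18,"ty":2,"tz":0,"roll":-32},{"claw":0.55,"tx":21,"ty":6,"tz":0,"roll":-40},{"claw":0.55,"tx":23.7,"ty":10,"tz":0,"roll":-48},{"claw":0.55,"tx":23.7,"ty":14,"tz":0,"roll":-56},{"claw":0.55,"tx":23.7,"ty":16.1,"tz":0,"roll":-64},{"claw":0.55,"tx":23.7,"ty":16.1,"tz":0,"roll":-72},{"claw":0.55,"tx":23.7,"ty":16.1,"tz":0,"roll":-75}]'
python3 -m crank '[{"claw":0.6,"tx":0,"ty":0,"tz":0,"roll":0},{"claw":0.6,"tx":0,"ty":0,"tz":0,"roll":0},{"claw":0.6,"tx":0,"ty":0,"tz":0,"roll":0}]'
python3 - <<'E'
from seg import *
s=robot.get_state(); print(s["joints"])
wrist_cartons(save="pics/w8.png")
E
```

```text
clock: 21.5
ee_pos: [0.6753, 0.12, 0.2141]
eef_rot: [0.0, 0.156, 0.988, -0.0]
force: [-0.1, 0.6, -0.4]
opening: 0.0471
clock: 21.8
ee_pos: [0.6746, 0.121, 0.2145]
eef_rot: [0.0, 0.159, 0.987, -0.0]
force: [0.1, 0.6, -0.4]
opening: 0.0511
[-0.718  0.526  0.644  1.623 -0.343  1.108  1.268]
px [253.78  169.991] xy [0.675 0.122] size [34. 45.] short 71.0 tool cm [ 0.009  0.112 19.448] roll 0.8
px [424.987 248.605] xy [0.839 0.294] size [47. 58.] short 0.1 tool cm [-10.242  21.575  19.447] roll 71.6
```

```bash
python3 -m crank '[{"claw":0.6,"tx":0,"ty":0.1,"tz":5,"roll":1},{"claw":0.6,"tx":0,"ty":0.1,"tz":10,"roll":1},{"claw":0.6,"tx":0,"ty":0.1,"tz":15,"roll":1},{"claw":0.6,"tx":0,"ty":0.1,"tz":18,"roll":1},{"claw":0.6,"tx":0,"ty":0.1,"tz":20.2,"roll":1},{"claw":0.6,"tx":0,"ty":0.1,"tz":20.2,"roll":1},{"claw":0,"tx":0,"ty":0.1,"tz":20.2,"roll":1},{"claw":0,"tx":0,"ty":0.1,"tz":20.2,"roll":1},{"claw":0,"tx":0,"ty":0.1,"tz":20.2,"roll":1},{"claw":0,"tx":0,"ty":0.1,"tz":20.2,"roll":1}]' 35
python3 -m crank '[{"claw":0,"tx":0,"ty":0,"tz":0,"roll":0},{"claw":0,"tx":0,"ty":0,"tz":-4,"roll":0},{"claw":0,"tx":0,"ty":0,"tz":-9,"roll":0},{"claw":0,"tx":0,"ty":0,"tz":-14,"roll":0},{"claw":0,"tx":0,"ty":0,"tz":-20.2,"roll":0},{"claw":0,"tx":0,"ty":0,"tz":-20.2,"roll":0}]'
python3 - <<'E'
from seg import *
s=robot.get_state(); print(s["joints"],to_tool([.529,-.126,.2]),np.degrees(np.arctan2(*rot().as_matrix()[1::-1,1])))
E
```

```text
clock: 22.85
ee_pos: [0.6757, 0.1221, 0.0136]
eef_rot: [0.001, 0.167, 0.986, 0.0]
force: [-1.7, 1.1, 7.9]
opening: 0.0331
clock: 23.45
ee_pos: [0.6773, 0.1217, 0.2209]
eef_rot: [0.004, 0.167, 0.986, 0.002]
force: [1.7, 0.2, -0.7]
opening: 0.0329
[-0.725  0.523  0.655  1.617 -0.348  1.113  1.254] [  5.866 -28.275   1.92 ] 70.79097705484897
```

```bash
python3 -m crank '[{"claw":0,"tx":4.5,"ty":-1.5,"tz":0,"roll":8},{"claw":0,"tx":9,"ty":-3.5,"tz":0,"roll":16},{"claw":0,"tx":12,"ty":-6.5,"tz":0,"roll":24},{"claw":0,"tx":11,"ty":-11,"tz":0,"roll":32},{"claw":0,"tx":9.5,"ty":-15.5,"tz":0,"roll":40},{"claw":0,"tx":8,"ty":-20,"tz":0,"roll":48},{"claw":0,"tx":7,"ty":-24.5,"tz":0,"roll":56},{"claw":0,"tx":5.9,"ty":-28.3,"tz":0,"roll":64},{"claw":0,"tx":5.9,"ty":-28.3,"tz":0,"roll":72},{"claw":0,"tx":5.9,"ty":-28.3,"tz":0,"roll":74}]'
python3 -m crank '[{"claw":0,"tx":0,"ty":0,"tz":0,"roll":0},{"claw":0,"tx":0,"ty":0,"tz":0,"roll":0},{"claw":0,"tx":0,"ty":0,"tz":0,"roll":0}]'
python3 - <<'E'
from seg import *
s=robot.get_state(); print(s["joints"],to_tool([.529,-.126,.036]),np.degrees(np.arctan2(*rot().as_matrix()[1::-1,1])))
E
```

```text
clock: 24.45
ee_pos: [0.5261, -0.1272, 0.2145]
eef_rot: [0.0, 0.729, 0.685, 0.0]
force: [-0.4, 0.5, -0.8]
opening: 0.0328
clock: 24.75
ee_pos: [0.5265, -0.1251, 0.2144]
eef_rot: [-0.0, 0.725, 0.689, 0.0]
force: [-0.9, 0.1, 0.4]
opening: 0.033
[-0.736  0.381  1.078  1.966 -0.393  1.024  0.471] [-0.078  0.248 17.841] -2.964380133504231
```

```bash
python3 -m crank '[{"claw":0,"tx":-0.1,"ty":0.1,"tz":5,"roll":0},{"claw":0,"tx":-0.1,"ty":0.1,"tz":10,"roll":0},{"claw":0,"tx":-0.1,"ty":0.1,"tz":14,"roll":0},{"claw":0,"tx":-0.1,"ty":0.1,"tz":16.5,"roll":0},{"claw":0,"tx":-0.1,"ty":0.1,"tz":17.8,"roll":0},{"claw":0,"tx":-0.1,"ty":0.1,"tz":17.8,"roll":0},{"claw":0,"tx":-0.1,"ty":0.1,"tz":17.8,"roll":0},{"claw":0.55,"tx":-0.1,"ty":0.1,"tz":17.8,"roll":0},{"claw":0.55,"tx":-0.1,"ty":0.1,"tz":17.8,"roll":0},{"claw":0.55,"tx":-0.1,"ty":0.1,"tz":17.8,"roll":0}]'
python3 -m crank '[{"claw":0.6,"tx":0,"ty":0,"tz":-5,"roll":0},{"claw":0.6,"tx":0,"ty":0,"tz":-10,"roll":0},{"claw":0.6,"tx":0,"ty":0,"tz":-15,"roll":0},{"claw":0.6,"tx":0,"ty":0,"tz":-18,"roll":0},{"claw":0,"tx":3,"ty":0,"tz":-20,"roll":0},{"claw":0,"tx":6,"ty":0,"tz":-22,"roll":0},{"claw":0,"tx":6,"ty":0,"tz":-22,"roll":0}]'
python3 - <<'E'
from seg import *
s=robot.get_state(); print(s["joints"],s["ee_pos"])
wrist_cartons(.048)
t=robot.capture("top");cv2.imwrite("pics/top3.png",t); cv2.imwrite("pics/top3c.png",cv2.resize(t[:300],None,fx=1.56,fy=1.56))
sd=robot.capture("side");cv2.imwrite("pics/side3.png",sd)
E
```

```text
clock: 25.75
ee_pos: [0.5278, -0.1269, 0.0371]
eef_rot: [0.0, 0.726, 0.687, 0.0]
force: [-1.1, 0.8, 0.5]
opening: 0.0472
clock: 26.45
ee_pos: [0.5321, -0.063, 0.2584]
eef_rot: [0.0, 0.725, 0.689, 0.002]
force: [-0.0, 1.5, -0.6]
opening: 0.0077
[-0.934  0.316  1.154  1.931 -0.327  1.099  0.303] [ 0.532 -0.063  0.258]
px [483.917  21.241] xy [0.798 0.088] size [31. 50.] short 87.2 tool cm [16.568 25.772 23.811] roll 89.9
px [251.11  213.189] xy [ 0.527 -0.127] size [44. 34.] short 177.1 tool cm [-6.24  -0.139 23.736] roll -0.0
```

View pics/top3c.png

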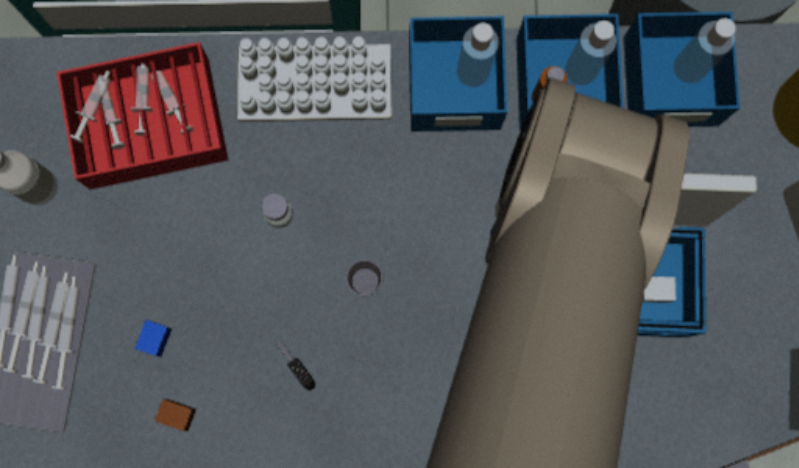

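```bash
python3 -m crank '[{"claw":0,"tx":0,"ty":0,"tz":-3,"roll":0},{"claw":0,"tx":-1,"ty":4,"tz":-3,"roll":0},{"claw":0,"tx":-2,"ty":8,"tz":-3,"roll":0},{"claw":0,"tx":-3,"ty":12,"tz":-3,"roll":0},{"claw":0,"tx":-4.2,"ty":17,"tz":-3,"roll":0},{"claw":0,"tx":-4.2,"ty":17,"tz":-3,"roll":0},{"claw":0,"tx":-4.2,"ty":17,"tz":-3,"roll":0},{"claw":0,"tx":-4.2,"ty":17,"tz":-3,"roll":0}]'
python3 - <<'E'
from seg import *
s=robot.get_state(); print(s["joints"],s["ee_pos"])
w=robot.capture("wrist");cv2.imwrite("pics/w9.png",w)
E
```

```text
clock: 27.4
ee_pos: [0.6969, -0.1197, 0.2861]
eef_rot: [-0.0, 0.727, 0.686, -0.0]
force: [0.1, 0.0, 0.3]
opening: -0.0001
[-0.534  0.616  0.983  1.497 -0.52   1.309  0.443] [ 0.697 -0.12   0.286]
```

View pics/w9.png

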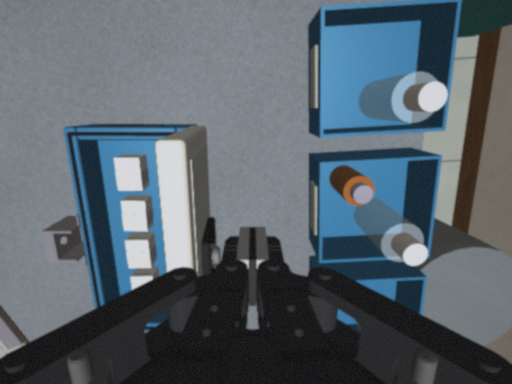

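```bash
python3 -m crank '[{"claw":0,"tx":0,"ty":0,"tz":4.5,"roll":0},{"claw":0,"tx":0,"ty":0,"tz":8.6,"roll":0},{"claw":0,"tx":0,"ty":-2,"tz":8.6,"roll":0},{"claw":0,"tx":0,"ty":-4,"tz":8.6,"roll":0},{"claw":0,"tx":0,"ty":-6,"tz":8.4,"roll":0},{"claw":0,"tx":0,"ty":-7.9,"tz":8.4,"roll":0},{"claw":0,"tx":0,"ty":-9.8,"tz":8.8,"roll":0},{"claw":0,"tx":0,"ty":-11.7,"tz":9.4,"roll":0},{"claw":0,"tx":0,"ty":-11.7,"tz":9.4,"roll":0}]'
python3 - <<'E'
from seg import *
s=robot.get_state(); print(s["joints"],s["ee_pos"])
cv2.imwrite("pics/side4.png",cv2.resize(robot.capture("side"),(800,600))[200:600,200:700])
E
```

```text
clock: 28.35
ee_pos: [0.5785, -0.1112, 0.1925]
eef_rot: [-0.001, 0.726, 0.687, 0.001]
force: [0.9, 0.4, 0.6]
opening: -0.0001
[-0.668  0.505  1.015  1.882 -0.501  1.037  0.503] [ 0.579 -0.111  0.192]
```

View pics/side4.png

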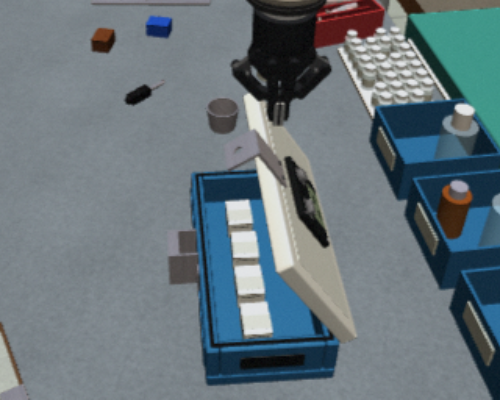

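```bash
python3 -m crank '[{"claw":0,"tx":0,"ty":-1.4,"tz":0.8,"roll":0},{"claw":0,"tx":0,"ty":-2.8,"tz":1.7,"roll":0},{"claw":0,"tx":0,"ty":-4,"tz":2.8,"roll":0},{"claw":0,"tx":0,"ty":-5.2,"tz":4,"roll":0},{"claw":0,"tx":0,"ty":-6,"tz":5.1,"roll":0},{"claw":0,"tx":0,"ty":-6.6,"tz":6.2,"roll":0},{"claw":0,"tx":0,"ty":-7,"tz":7.1,"roll":0},{"claw":0,"tx":0,"ty":-7.4,"tz":8,"roll":0},{"claw":0,"tx":0,"ty":-7.6,"tz":8.9,"roll":0},{"claw":0,"tx":0,"ty":-7.8,"tz":9.5,"roll":0}]'
python3 -m crank '[{"claw":0,"tx":0,"ty":0,"tz":0.3,"roll":0},{"claw":0,"tx":0,"ty":0,"tz":0.6,"roll":0},{"claw":0,"tx":0,"ty":0,"tz":0.6,"roll":0}]'
```

```text
clock: 29.4
ee_pos: [0.5032, -0.1078, 0.0966]
eef_rot: [0.0, 0.726, 0.687, -0.0]
force: [0.7, 0.5, 0.7]
opening: -0.0003
clock: 29.7
ee_pos: [0.5034, -0.1079, 0.0925]
eef_rot: [-0.001, 0.727, 0.687, 0.001]
force: [-13.9, 4.6, 37.4]
opening: 0.0001
```

```bash
python3 -m crank '[{"claw":0,"tx":0,"ty":0,"tz":-3,"roll":0},{"claw":0.5,"tx":0,"ty":0,"tz":-8,"roll":0},{"claw":0.5,"tx":-1,"ty":-4,"tz":-13,"roll":0},{"claw":0.5,"tx":-2,"ty":-8,"tz":-15,"roll":0},{"claw":0.5,"tx":-2,"ty":-8,"tz":-15,"roll":0},{"claw":0.5,"tx":-2,"ty":-8,"tz":-15,"roll":0},{"claw":0.5,"tx":-2,"ty":-8,"tz":-15,"roll":0}]'
python3 - <<'E'
from seg import *
s=robot.get_state(); print(s["joints"],s["ee_pos"],s["force"])
M=robot.camera_model("wrist"); w=robot.capture("wrist");cv2.imwrite("pics/w10.png",w)
import pickle; pickle.dump(M,open("w10.pkl","wb"))
for l in("key_round_top","key_bar_top","tongue_eye","keeper_eye","logger_mid"):
  for c in("wrist","top"):
    if c=="top" and l=="key_round_top": cv2.imwrite("pics/top4.png",robot.capture("top"))
    try: print(l,c,[(r["position"],round(r["score"],2),onz(c,r["position"],.11 if "key_" in l else .103,M if c=="wrist" else None)[:2]) for r in robot.search_frame(l,c)[:2]])
    except Exception as e: print(e)
x=np.array([.9983,-.0575,0]);y=np.array([.0575,.9983,0]);c=np.array([.534,-.217,0])
for cx,cy,z in((-.079,.153,.093),(-.079,-.153,.093),(-.108,0,.088),(-.121,0,.097),(-.115,.022,.088)): print(cx,cy,z,proj("wrist",c+cx*x+cy*y+[0,0,z],M))
E
```

```text
clock: 30.4
ee_pos: [0.4219, -0.1235, 0.2418]
eef_rot: [-0.002, 0.727, 0.687, 0.004]
force: [0.2, 1.4, 0.1]
opening: 0.0427
[-1.148 -0.114  1.264  2.139  0.117  1.038 -0.001] [ 0.422 -0.123  0.242] [0.224 1.449 0.06 ]
key_round_top wrist [([350.7, 236.3], 0.51, array([ 0.52 , -0.186]))]
key_round_top top [([351.6, 158.6], 0.58, array([ 0.569, -0.137]))]
key_bar_top wrist []
key_bar_top top []
tongue_eye wrist [([363.1, 194.4], 0.97, array([ 0.533, -0.144]))]
tongue_eye top [([353.5, 158.2], 0.67, array([ 0.572, -0.143]))]
keeper_eye wrist [([356.2, 196.2], 0.63, array([ 0.526, -0.146]))]
keeper_eye top [([348.7, 162.1], 0.86, array([ 0.563, -0.132]))]
logger_mid wrist [([358.9, 191.7], 0.91, array([ 0.528, -0.141]))]
logger_mid top [([350.5, 158.3], 0.72, array([ 0.571, -0.137]))]
-0.079 0.153 0.093 [292.111 112.034]
-0.079 -0.153 0.093 [282.599 364.385]
-0.108 0 0.088 [260.547 252.296]
-0.121 0 0.097 [248.966 256.201]
-0.115 0.022 0.088 [254.42  234.342]
```

View pics/w10.png

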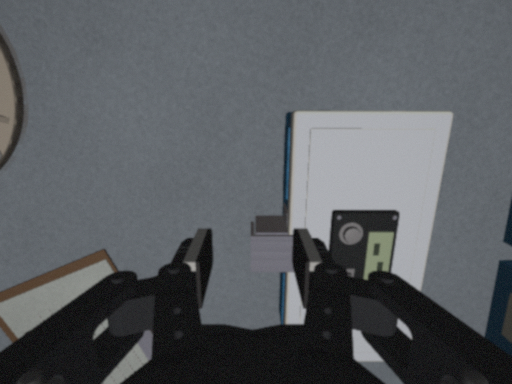

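```bash
python3 -m crank '[{"claw":0.5,"tx":3.5,"ty":0,"tz":0,"roll":-8},{"claw":0.5,"tx":7,"ty":0,"tz":0,"roll":-16},{"claw":0.5,"tx":10.5,"ty":0,"tz":0,"roll":-24},{"claw":0.5,"tx":14,"ty":0,"tz":0,"roll":-32},{"claw":0.5,"tx":17.5,"ty":0,"tz":0,"roll":-40},{"claw":0.5,"tx":21,"ty":-1,"tz":0,"roll":-48},{"claw":0.5,"tx":25,"ty":-2,"tz":1,"roll":-56},{"claw":0.5,"tx":29,"ty":-2.5,"tz":2,"roll":-64},{"claw":0.5,"tx":32,"ty":-2.6,"tz":3,"roll":-72},{"claw":0.5,"tx":34,"ty":-2.6,"tz":4,"roll":-80}]'
python3 -m crank '[{"claw":0.5,"tx":0,"ty":0,"tz":0,"roll":-8},{"claw":0.5,"tx":0,"ty":0,"tz":0,"roll":-16},{"claw":0.5,"tx":0,"ty":0,"tz":0,"roll":-24},{"claw":0.5,"tx":0,"ty":0,"tz":0,"roll":-32},{"claw":0.5,"tx":0,"ty":0,"tz":0,"roll":-40},{"claw":0.5,"tx":0,"ty":0,"tz":0,"roll":-48},{"claw":0.5,"tx":0,"ty":0,"tz":0,"roll":-50},{"claw":0.5,"tx":0,"ty":0,"tz":0,"roll":-50},{"claw":0.5,"tx":0,"ty":0,"tz":0,"roll":-50}]'
cat > pin.py <<'E'
from seg import *
def grip_pose(z=.018,save=None):
    M=robot.camera_model("wrist"); w=robot.capture("wrist")
    if save: cv2.imwrite(save,w)
    r=robot.outline_of("pin","wrist"); print([(x["position"],x["score"],x["mask"].sum()) for x in r])
    return w,M,r
E
python3 - <<'E'
from pin import *
s=robot.get_state(); print(s["joints"],s["ee_pos"],np.degrees(np.arctan2(*rot().as_matrix()[1::-1,1])))
w,M,r=grip_pose(save="pics/w11.png")
g=cv2.cvtColor(w,cv2.COLOR_BGR2GRAY)
r=max(r,key=lambda x:x["score"]); m=r["mask"]
q=np.argwhere(m)[:,::-1]
P=np.array([onz("wrist",p,.009,M)[:2] for p in q]); c=P.mean(0); u,sv,vt=np.linalg.svd(P-c); d=vt[0]; print("all",c,np.degrees(np.arctan2(d[1],d[0])),np.ptp((P-c)@d))
k=np.array([g[y,x]<45 for x,y in q]); Q=P[k]; c=Q.mean(0); rr=cv2.minAreaRect((Q*1000).astype(np.float32)); print("grip",c,rr)
E
```

```text
clock: 32.0
ee_pos: [0.4149, 0.2203, 0.2005]
eef_rot: [0.0, 0.11, 0.994, -0.001]
force: [0.3, -0.2, 0.5]
opening: 0.0425
clock: 32.9
ee_pos: [0.4153, 0.2176, 0.2013]
eef_rot: [-0.0, -0.315, 0.949, -0.0]
force: [0.3, 0.7, 0.5]
opening: 0.0428
[-1.381  0.145  0.846  2.121 -0.135  0.928  1.752] [0.415 0.218 0.201] 126.72454338856883
[([256.2, 166.5], 0.92, np.int64(913))]
all [0.41  0.225] 35.79677442736268 0.08736867069229748
grip [0.397 0.215] ((402.2718811035156, 218.34078979492188), (49.62982940673828, 14.557270050048828), 35.797603607177734)
```

View pics/w11.png

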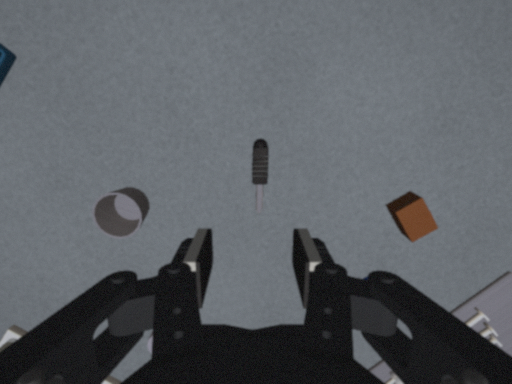

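Run:
```python
from pin import *
M=robot.camera_model("wrist"); w=cv2.imread("pics/w11.png")
for p,z in(((260.5,139),.009),((260.5,184),.012),((260,211),.009),((260.5,162),.018)): 
    P=onz("wrist",p,z,M); print(p,P,to_tool([*P[:2],.2]))
t=robot.capture("top"); r=robot.outline_of("pin","top"); q=np.argwhere(r[0]["mask"])[:,::-1]; g=cv2.cvtColor(t,cv2.COLOR_BGR2GRAY)
k=[tuple(x) for x in q if g[x[1],x[0]]<45]; print(len(q),len(k)); c=np.mean(k,0); print("top grip",onz("top",c,.012)); print("tri",tri([ray("top",c),ray("wrist",(260.5,162),M)]))
cv2.imwrite("pics/w11c.png",cv2.resize(w[120:230,200:320],None,fx=5,fy=5,interpolation=cv2.INTER_CUBIC))
```

```text
(260.5, 139) [0.381 0.204 0.009] [3.586 0.95  0.131]
(260.5, 184) [0.423 0.235 0.012] [-1.645  0.984  0.13 ]
(260, 211) [0.451 0.256 0.009] [-5.145  0.958  0.129]
(260.5, 162) [0.401 0.219 0.018] [1.097 0.945 0.13 ]Traceback (most recent call last):
  File "<stdin>", line 5, in <module>
IndexError: list index out of range
```

```bash
python3 -m crank '[{"claw":0.45,"tx":0,"ty":0.95,"tz":5,"roll":0},{"claw":0.45,"tx":0,"ty":0.95,"tz":10,"roll":0},{"claw":0.45,"tx":0,"ty":0.95,"tz":15,"roll":0},{"claw":0.45,"tx":0,"ty":0.95,"tz":18,"roll":0},{"claw":0.45,"tx":0,"ty":0.95,"tz":19.3,"roll":0},{"claw":0.45,"tx":0,"ty":0.95,"tz":19.8,"roll":0},{"claw":0.45,"tx":0,"ty":0.95,"tz":19.8,"roll":0}]' 60
python3 -m crank '[{"claw":0.2,"tx":0,"ty":0,"tz":0,"roll":0},{"claw":0,"tx":0,"ty":0,"tz":0,"roll":0},{"claw":0,"tx":0,"ty":0,"tz":0,"roll":0},{"claw":0,"tx":0,"ty":0,"tz":0,"roll":0},{"claw":0,"tx":0,"ty":0,"tz":0,"roll":0},{"claw":0,"tx":0,"ty":0,"tz":0,"roll":0}]'
python3 - <<'E'
from seg import *
s=robot.get_state(); print(s["ee_pos"],s["opening"],s["force"],np.degrees(np.arctan2(*rot().as_matrix()[1::-1,1])))
E
```

```text
clock: 33.8
ee_pos: [0.4101, 0.2254, 0.004]
eef_rot: [0.0, -0.316, 0.949, 0.0]
force: [0.8, 0.3, 0.6]
opening: 0.0388
clock: 34.4
ee_pos: [0.4103, 0.226, 0.0049]
eef_rot: [0.001, -0.316, 0.949, 0.001]
force: [-2.6, -2.7, 14.1]
opening: 0.0165
[0.41  0.226 0.005] 0.016452442858074318 [-2.645 -2.72  14.143] 126.83468629801835
```

```bash
python3 -m crank '[{"claw":0,"tx":0,"ty":0,"tz":-3,"roll":0},{"claw":0,"tx":0,"ty":0,"tz":-8,"roll":0},{"claw":0,"tx":0,"ty":0,"tz":-13,"roll":0},{"claw":0,"tx":0,"ty":0,"tz":-15.5,"roll":0},{"claw":0,"tx":0,"ty":0,"tz":-15.5,"roll":0}]'
python3 -m crank '[{"claw":0,"tx":2.9,"ty":-3.3,"tz":0,"roll":4},{"claw":0,"tx":5.8,"ty":-6.6,"tz":0,"roll":8},{"claw":0,"tx":8.7,"ty":-9.9,"tz":0,"roll":12},{"claw":0,"tx":11.6,"ty":-13.2,"tz":0,"roll":16},{"claw":0,"tx":14.5,"ty":-16.5,"tz":0,"roll":20},{"claw":0,"tx":17.4,"ty":-19.8,"tz":0,"roll":24},{"claw":0,"tx":20.3,"ty":-23,"tz":0,"roll":28},{"claw":0,"tx":23.2,"ty":-26.2,"tz":0,"roll":32},{"claw":0,"tx":26,"ty":-29.4,"tz":0,"roll":36},{"claw":0,"tx":28.7,"ty":-32.6,"tz":0,"roll":40}]'
python3 -m crank '[{"claw":0,"tx":0,"ty":0,"tz":0,"roll":0},{"claw":0,"tx":0,"ty":0,"tz":0,"roll":0},{"claw":0,"tx":0,"ty":0,"tz":0,"roll":0}]'
python3 - <<'E'
from seg import *
s=robot.get_state(); print(s["joints"],s["ee_pos"],s["opening"],s["force"],np.degrees(np.arctan2(*rot().as_matrix()[1::-1,1])),to_tool([.353,-.2066,.1]))
cv2.imwrite("pics/w12.png",robot.capture("wrist"))
E
```

```text
clock: 34.9
ee_pos: [0.4109, 0.2267, 0.1622]
eef_rot: [0.003, -0.316, 0.949, 0.002]
force: [-0.7, -0.4, -1.6]
opening: 0.016
clock: 35.9
ee_pos: [0.3759, -0.1973, 0.1586]
eef_rot: [0.0, 0.019, 1.0, 0.0]
force: [0.6, 0.6, 0.7]
opening: 0.0166
clock: 36.2
ee_pos: [0.3763, -0.1951, 0.1586]
eef_rot: [-0.0, 0.018, 1.0, 0.0]
force: [0.8, 0.1, -0.4]
opening: 0.0161
[-0.731  0.208  1.206  2.26  -0.267  0.824  2.186] [ 0.376 -0.195  0.159] 0.0160984978594645 [ 0.816  0.098 -0.438] 87.98461541319735 [ 2.289 -1.229  5.862]
```

View pics/w12.png

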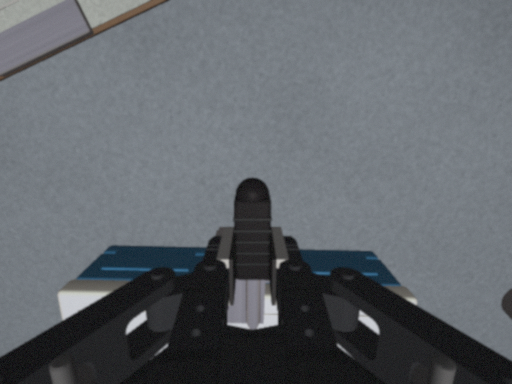

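```bash
python3 -m crank '[{"claw":0,"tx":0.6,"ty":-0.4,"tz":0.8,"roll":1},{"claw":0,"tx":1.2,"ty":-0.8,"tz":1.6,"roll":1.3},{"claw":0,"tx":1.8,"ty":-1.1,"tz":2.4,"roll":1.3},{"claw":0,"tx":2.3,"ty":-1.2,"tz":3,"roll":1.3},{"claw":0,"tx":2.3,"ty":-1.2,"tz":3,"roll":1.3},{"claw":0,"tx":2.3,"ty":-1.2,"tz":3,"roll":1.3},{"claw":0,"tx":2.3,"ty":-1.2,"tz":3,"roll":1.3}]'
python3 - <<'E'
from seg import *
s=robot.get_state(); print(s["joints"],s["ee_pos"],s["opening"],s["force"],np.degrees(np.arctan2(*rot().as_matrix()[1::-1,1])),to_tool([.353,-.2066,.067]))
E
```

```text
clock: 36.95
ee_pos: [0.3534, -0.2071, 0.129]
eef_rot: [0.0, 0.029, 1.0, -0.0]
force: [0.5, 0.5, -1.2]
opening: 0.016
[-0.62   0.248  1.145  2.315 -0.334  0.75   2.275] [ 0.353 -0.207  0.129] 0.01598734477403642 [ 0.473  0.523 -1.21 ] 86.63623860807603 [0.047 0.046 6.201]
```

```bash
python3 -m crank '[{"claw":0,"tx":0,"ty":0,"tz":2,"roll":0},{"claw":0,"tx":0,"ty":0,"tz":4,"roll":0},{"claw":0,"tx":0,"ty":0,"tz":6,"roll":0},{"claw":0,"tx":0,"ty":0,"tz":6.2,"roll":0},{"claw":0,"tx":0,"ty":0,"tz":6.2,"roll":0},{"claw":0,"tx":0,"ty":0,"tz":6.2,"roll":0}]'
python3 - <<'E'
from seg import *
s=robot.get_state(); print(s["joints"],s["ee_pos"],s["opening"],s["force"],np.degrees(np.arctan2(*rot().as_matrix()[1::-1,1])))
c=np.array([.534,-.217,0]);X=np.array([.9983,-.0575,0])
im=robot.capture("side"); cv2.imwrite("pics/side5.png",im)
k=c-.108*X+[0,0,.071]; t=c-.121*X+[0,0,.071]; tip=np.array(s["ee_pos"])+rot().apply([-.0515,0,-.004])
P={n:proj("side",p) for n,p in(("keeper",k),("tongue",t),("tip",tip),("gripfront",tip-.038*X))}; print(P,tip)
u,v=map(int,P["tongue"]); a=im[v-35:v+40,u-60:u+50]; cv2.imwrite("pics/side5c.png",cv2.resize(a,None,fx=7,fy=7,interpolation=cv2.INTER_CUBIC)); print(u-60,v-35)
E
```

```text
clock: 37.55
ee_pos: [0.3535, -0.2075, 0.0676]
eef_rot: [0.001, 0.03, 1.0, -0.0]
force: [0.1, 0.6, -0.7]
opening: 0.0165
[-0.402  0.382  0.927  2.356 -0.541  0.618  2.456] [ 0.353 -0.207  0.068] 0.016476105570319494 [ 0.131  0.633 -0.695] 86.60768724337572
{'keeper': array([237.932, 289.746]), 'tongue': array([231.486, 290.113]), 'tip': array([227.359, 290.482]), 'gripfront': array([208.431, 291.561])} [ 0.405 -0.21   0.072]
171 255
```

View pics/side5c.png

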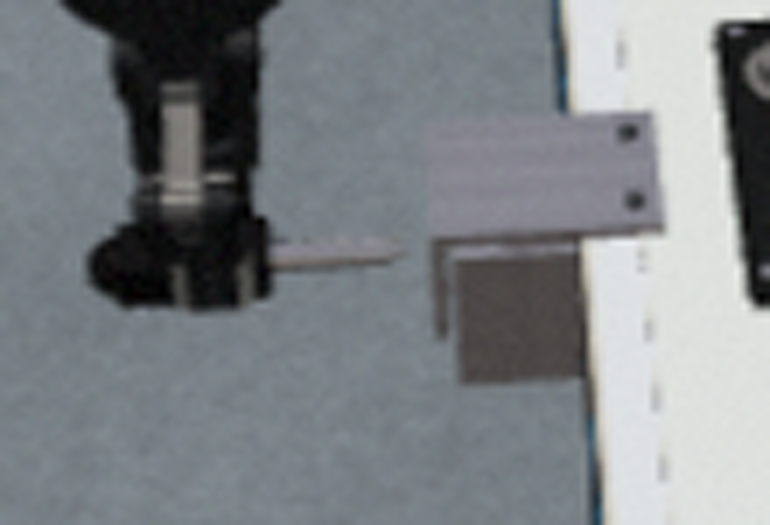

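Run:
```python
from seg import *
c=np.array([.534,-.217,0]);X=np.array([.9983,-.0575,0]);Y=np.array([.0575,.9983,0])
for n,cx,cy,z in(("fl",-.121,.022,.097),("fr",-.121,-.022,.097),("tongue low r",-.121,-.022,.054),("keeper top fr r",-.115,-.022,.088),("br",-.079+.04,-.022,.097),("lid edge at y0-.05",-.079,-.05,.093)):
    print(n,(proj("side",c+cx*X+cy*Y+[0,0,z])-[171,255])*7)
# intensity profile along the tongue's front-left edges in top view impossible if the arm hides it; try top
cv2.imwrite("pics/top5.png",robot.capture("top"))
# same check in the w10 wrist picture
import pickle; M=pickle.load(open("w10.pkl","rb"))
for cx,cy,z in((-.121,.022,.097),(-.121,-.022,.097),(-.079,.022,.097)): print(proj("wrist",c+cx*X+cy*Y+[0,0,z],M))
w=cv2.imread("pics/w10.png"); g=cv2.cvtColor(w,cv2.COLOR_BGR2GRAY); print(g[226:280,270]); print(g[250,240:300])
```

```text
fl [417.877 126.667]
fr [421.923 243.501]
tongue low r [427.771 344.881]
keeper top fr r [444.63  263.959]
br [715.727 226.768]
lid edge at y0-.05 [579.347 323.329]
[248.938 237.825]
[248.993 273.901]
[287.871 237.846]
[ 55  58  56  54  57  64  81 100  95  82  93 107 111 109 107 112 111 113
 111 112 111 113 111 107 108 110 115 113 113 113 112 113 108 109 113 112
 111 111 113 114 109 109 110 110 108 109 104 106 105 104 107 108 104 103]
[105 105 108 108 106 107 106 102 107 105 107 109 108 110 108 110 108 108
 110 109 108 108 108 109 109 109 111 108 108 109 108 110 109 109 108 108
 109 108 108 109 109 109 110 109 109 107 109 108 108 107 108  96  72  33
  18  14  15  18  15  16]
```

```bash
python3 -m crank '[{"claw":0,"tx":-0.4,"ty":0.05,"tz":0,"roll":0},{"claw":0,"tx":-0.9,"ty":0.05,"tz":0,"roll":0},{"claw":0,"tx":-1.2,"ty":0.05,"tz":0,"roll":0},{"claw":0,"tx":-1.5,"ty":0.05,"tz":0,"roll":0},{"claw":0,"tx":-1.5,"ty":0.05,"tz":0,"roll":0}]'
python3 - <<'E'
from seg import *
s=robot.get_state(); print(s["joints"],s["ee_pos"],s["force"],np.degrees(np.arctan2(*rot().as_matrix()[1::-1,1])))
im=robot.capture("side"); cv2.imwrite("pics/side6.png",im); cv2.imwrite("pics/side6c.png",cv2.resize(im[255:330,171:281],None,fx=7,fy=7,interpolation=cv2.INTER_CUBIC))
E
```

```text
clock: 38.15
ee_pos: [0.3685, -0.2074, 0.0668]
eef_rot: [0.0, 0.029, 1.0, -0.0]
force: [2.3, 3.4, -0.2]
opening: 0.0163
[-0.395  0.405  0.911  2.329 -0.555  0.631  2.451] [ 0.368 -0.207  0.067] [ 2.288  3.438 -0.168] 86.64460993450835
```

View pics/side6c.png

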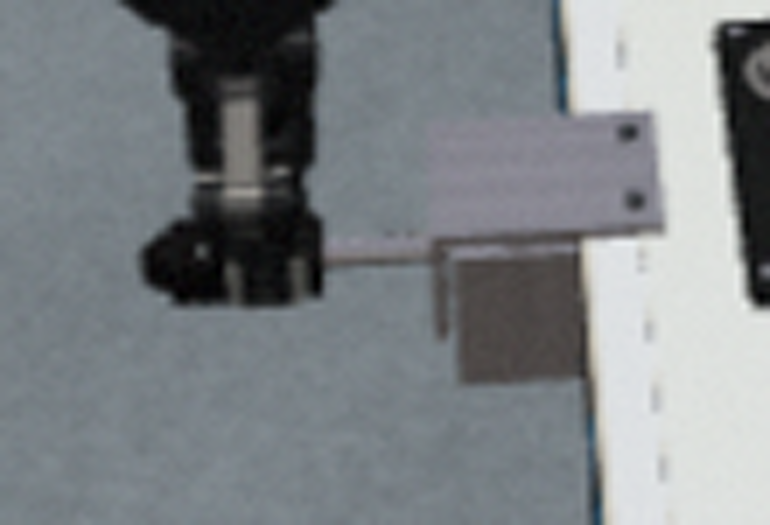

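```bash
python3 -m crank '[{"claw":0,"tx":-0.3,"ty":0.05,"tz":0,"roll":0},{"claw":0,"tx":-0.6,"ty":0.05,"tz":0,"roll":0},{"claw":0,"tx":-0.6,"ty":0.05,"tz":0,"roll":0}]'
python3 -m crank '[{"claw":0,"tx":-0.3,"ty":0,"tz":0,"roll":0},{"claw":0,"tx":-0.6,"ty":0,"tz":0,"roll":0},{"claw":0,"tx":-0.6,"ty":0,"tz":0,"roll":0}]'
```

```text
clock: 38.5
ee_pos: [0.3743, -0.2074, 0.0668]
eef_rot: [0.0, 0.029, 1.0, -0.0]
force: [2.6, 3.4, -1.0]
opening: 0.0163
clock: 38.8
ee_pos: [0.3804, -0.2078, 0.0668]
eef_rot: [0.0, 0.029, 1.0, -0.0]
force: [0.6, 4.3, -1.4]
opening: 0.0164
```

```bash
python3 -m crank '[{"claw":0,"tx":-0.4,"ty":0.1,"tz":0,"roll":0},{"claw":0,"tx":-0.8,"ty":0.1,"tz":0,"roll":0},{"claw":0,"tx":-1,"ty":0.1,"tz":0,"roll":0},{"claw":0,"tx":-1,"ty":0.1,"tz":0,"roll":0}]'
python3 -m crank '[{"claw":0,"tx":-0.3,"ty":0,"tz":0,"roll":0},{"claw":0,"tx":-0.6,"ty":0,"tz":0,"roll":0},{"claw":0,"tx":-0.8,"ty":0,"tz":0,"roll":0},{"claw":0,"tx":-0.8,"ty":0,"tz":0,"roll":0}]'
```

```text
clock: 39.2
ee_pos: [0.3905, -0.2077, 0.0669]
eef_rot: [0.0, 0.03, 1.0, -0.001]
force: [-0.6, -0.2, -1.2]
opening: 0.0164
clock: 39.6
ee_pos: [0.3984, -0.2079, 0.0668]
eef_rot: [0.0, 0.029, 1.0, -0.0]
force: [0.8, 0.4, -1.6]
opening: 0.0164
```

```bash
python3 -m crank '[{"claw":0,"tx":-0.2,"ty":0,"tz":0,"roll":0},{"claw":0,"tx":-0.4,"ty":0,"tz":0,"roll":0},{"claw":0,"tx":-0.4,"ty":0,"tz":0,"roll":0}]'
python3 -m crank '[{"claw":0,"tx":-0.2,"ty":0,"tz":0,"roll":0},{"claw":0,"tx":-0.3,"ty":0,"tz":0,"roll":0},{"claw":0,"tx":-0.3,"ty":0,"tz":0,"roll":0}]'
python3 - <<'E'
from seg import *
im=robot.capture("side"); cv2.imwrite("pics/side7c.png",cv2.resize(im[255:330,171:281],None,fx=7,fy=7,interpolation=cv2.INTER_CUBIC))
E
```

```text
clock: 39.9
ee_pos: [0.3999, -0.208, 0.0664]
eef_rot: [-0.002, 0.03, 1.0, 0.0]
force: [-11.1, 0.2, 6.9]
opening: 0.0165
clock: 40.2
ee_pos: [0.4001, -0.2079, 0.0659]
eef_rot: [-0.004, 0.031, 1.0, 0.001]
force: [-27.8, -0.3, 17.7]
opening: 0.0162
```

View pics/side7c.png

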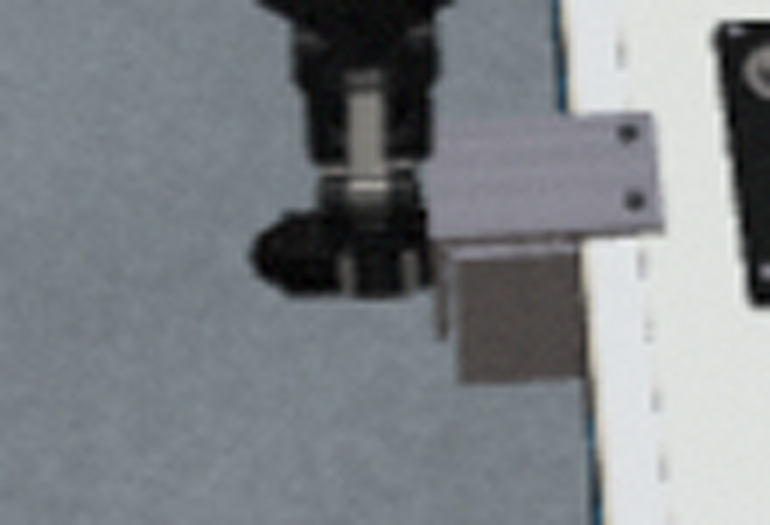

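```bash
python3 -m crank '[{"claw":0,"tx":0.5,"ty":0,"tz":0,"roll":0},{"claw":0,"tx":0.5,"ty":0,"tz":0,"roll":0},{"claw":0.5,"tx":0.5,"ty":0,"tz":0,"roll":0},{"claw":0.5,"tx":0.5,"ty":0,"tz":0,"roll":0},{"claw":0.5,"tx":0.5,"ty":0,"tz":0,"roll":0},{"claw":0.5,"tx":0.5,"ty":0,"tz":0,"roll":0}]'
python3 -m crank '[{"claw":0.5,"tx":0,"ty":0,"tz":-2,"roll":0},{"claw":0.5,"tx":0,"ty":0,"tz":-5,"roll":0},{"claw":0.5,"tx":0,"ty":0,"tz":-9,"roll":0},{"claw":0.5,"tx":0,"ty":0,"tz":-13,"roll":0},{"claw":0.5,"tx":0,"ty":0,"tz":-13,"roll":0}]'
python3 - <<'E'
from seg import *
s=robot.get_state(); print(s["joints"],s["ee_pos"],s["opening"],s["force"])
im=robot.capture("side"); cv2.imwrite("pics/side8.png",im)
w=robot.capture("wrist"); cv2.imwrite("pics/w13.png",w)
cv2.imwrite("pics/cmp.png",np.hstack([cv2.resize(im[255:330,171:281],(550,375),interpolation=cv2.INTER_CUBIC),cv2.resize(w[120:370,170:340],(255,375))]))
for n in("key_round_top","pin_grip","pin_tip"): print(n,[(r["position"],r["score"]) for r in robot.search_frame(n,"side")])
E
```

```text
clock: 40.85
ee_pos: [0.4002, -0.208, 0.0668]
eef_rot: [0.0, 0.03, 1.0, -0.0]
force: [0.1, -0.5, 0.5]
opening: 0.0427
clock: 41.35
ee_pos: [0.4024, -0.2078, 0.2001]
eef_rot: [0.003, 0.028, 1.0, 0.0]
force: [0.2, 0.9, -1.3]
opening: 0.0423
[-0.764  0.185  1.248  2.165 -0.224  0.924  2.128] [ 0.402 -0.208  0.2  ] 0.04234354954255115 [ 0.235  0.924 -1.311]
key_round_top [([281.9, 265.7], 0.55)]
pin_grip [([218.7, 291.9], 0.81)]
pin_tip []
```

View pics/cmp.png

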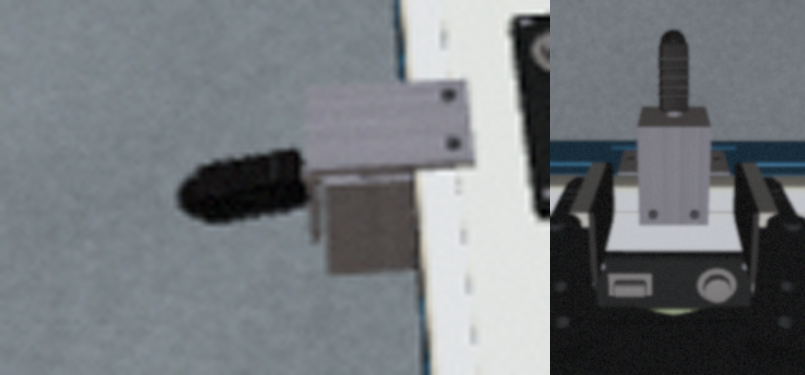

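Run:
```python
from seg import *
from scipy.optimize import least_squares
im=cv2.imread("pics/side8.png"); g=cv2.cvtColor(im,cv2.COLOR_BGR2GRAY)
m=np.zeros_like(g); m[280:302,203:234]=(g[280:302,203:234]<50); n,l,st,c=cv2.connectedComponentsWithStats(m); i=1+np.argmax(st[1:,4]); q=np.argwhere(l==i)[:,::-1]; print(st[i],c[i])
cc=q.mean(0); d=np.linalg.svd(q-cc)[2][0]; d*=np.sign(d[0]); print("image slope",d[1]/d[0],cc)
C=np.array([.536,-.217,0]);X=np.array([.9983,-.0575,0]);G=C-.145*X+[0,0,.068]
for t in(0,.1,.15,.2,.25,.3,.35):
    a=proj("side",G-.022*(X*np.cos(t)+[0,0,np.sin(t)])); b=proj("side",G+.022*(X*np.cos(t)+[0,0,np.sin(t)])); print(t,(b-a)[1]/(b-a)[0],(a+b)/2)
```

```text
[207 285  26  15 267] [219.719 292.052]
image slope -0.1927179502564626 [219.719 292.052]
0 -0.05708444932527489 [220.623 291.693]
0.1 -0.1250113167127137 [220.638 291.692]
0.15 -0.15967737350685193 [220.646 291.69 ]
0.2 -0.195062194913571 [220.653 291.689]
0.25 -0.2313716657054373 [220.66  291.686]
0.3 -0.26883213290719726 [220.666 291.684]
0.35 -0.3076964940437532 [220.672 291.681]
```

```bash
python3 -m crank '[{"claw":0,"tx":-3,"ty":0.7,"tz":0,"roll":0},{"claw":0,"tx":-6,"ty":1.4,"tz":0,"roll":0},{"claw":0,"tx":-9,"ty":2.1,"tz":0,"roll":0},{"claw":0,"tx":-11.5,"ty":2.7,"tz":0,"roll":0},{"claw":0,"tx":-11.5,"ty":2.7,"tz":0,"roll":0},{"claw":0,"tx":-11.5,"ty":2.7,"tz":0,"roll":0},{"claw":0,"tx":-11.5,"ty":2.7,"tz":0,"roll":0}]'
python3 - <<'E'
from seg import *
import pickle
s=robot.get_state(); print(s["joints"],s["ee_pos"],s["opening"])
M0=pickle.load(open("w10.pkl","rb")); M=robot.camera_model("wrist"); w=robot.capture("wrist"); cv2.imwrite("pics/w14.png",w)
r=robot.search_frame("key_round_top","wrist"); print([(x["position"],x["score"],onz("wrist",x["position"],.11,M)) for x in r])
rs=[ray("wrist",(350.7,236.3),M0),ray("side",(281.9,265.7))]; print("tri",tri(rs)); 
P=tri(rs); print(to_tool([.517,-.187,.118]),to_tool([*P[:2],.118]))
E
```

```text
clock: 42.3
ee_pos: [0.5151, -0.1886, 0.196]
eef_rot: [-0.001, 0.031, 1.0, -0.0]
force: [-1.0, -0.4, 0.2]
opening: 0.0001
[-0.582  0.423  1.05   1.967 -0.435  1.001  2.184] [ 0.515 -0.189  0.196] 0.00010024410029736267
[([255.4, 202.7], 0.54, array([ 0.52 , -0.187,  0.11 ]))]
tri [ 0.52  -0.189  0.105]
[-0.142  0.133  7.854] [-0.457 -0.014  7.853]
```

```bash
python3 -m crank '[{"claw":0,"tx":-0.4,"ty":0.1,"tz":3,"roll":0},{"claw":0,"tx":-0.4,"ty":0.1,"tz":6,"roll":0},{"claw":0,"tx":-0.4,"ty":0.1,"tz":7.6,"roll":0},{"claw":0,"tx":-0.4,"ty":0.1,"tz":8.0,"roll":0},{"claw":0,"tx":-0.4,"ty":0.1,"tz":8.2,"roll":0},{"claw":0,"tx":-0.4,"ty":0.1,"tz":8.2,"roll":0},{"claw":0,"tx":-0.4,"ty":0.1,"tz":8.2,"roll":0}]'
python3 -m crank '[{"claw":0,"tx":0,"ty":0,"tz":0.1,"roll":0},{"claw":0,"tx":0,"ty":0,"tz":0.1,"roll":0},{"claw":0,"tx":0,"ty":0,"tz":0.1,"roll":0}]'
python3 -m crank '[{"claw":0,"tx":0,"ty":0,"tz":0.1,"roll":0},{"claw":0,"tx":0,"ty":0,"tz":0.1,"roll":0},{"claw":0,"tx":0,"ty":0,"tz":0.1,"roll":0}]'
python3 - <<'E'
from cell import robot
s=robot.get_state(); print(s["ee_pos"]*1000,s["force"],s["moment"])
E
```

```text
clock: 43.1
ee_pos: [0.521, -0.1872, 0.1157]
eef_rot: [0.001, 0.03, 1.0, -0.0]
force: [-0.5, -0.1, -0.2]
opening: -0.0
clock: 43.4
ee_pos: [0.5206, -0.187, 0.114]
eef_rot: [0.0, 0.03, 1.0, -0.0]
force: [1.0, 0.7, 0.6]
opening: 0.0002
clock: 43.7
ee_pos: [0.5204, -0.1871, 0.1127]
eef_rot: [-0.0, 0.03, 1.0, -0.0]
force: [-0.2, 0.9, 0.0]
opening: -0.0002
[ 520.40112386 -187.05613623  112.72005504] [-0.15643037  0.90337137  0.03023989] [0.0211842  0.00781981 0.04104966]
```

```bash
for i in 1 2 3; do :; done
python3 -m crank '[{"claw":0,"tx":0,"ty":0,"tz":0.1,"roll":0},{"claw":0,"tx":0,"ty":0,"tz":0.1,"roll":0},{"claw":0,"tx":0,"ty":0,"tz":0.1,"roll":0}]' | grep -E "ee_pos|force"
python3 -m crank '[{"claw":0,"tx":0,"ty":0,"tz":0.1,"roll":0},{"claw":0,"tx":0,"ty":0,"tz":0.1,"roll":0},{"claw":0,"tx":0,"ty":0,"tz":0.1,"roll":0}]' | grep -E "ee_pos|force"
python3 -m crank '[{"claw":0,"tx":0,"ty":0,"tz":0.05,"roll":0},{"claw":0,"tx":0,"ty":0,"tz":0.05,"roll":0},{"claw":0,"tx":0,"ty":0,"tz":0.05,"roll":0}]' | grep -E "ee_pos|force"
```

```text
ee_pos: [0.5204, -0.1871, 0.1117]
force: [-0.1, -0.6, -0.9]
ee_pos: [0.5204, -0.1871, 0.1107]
force: [0.0, 0.1, 0.0]
ee_pos: [0.5204, -0.1871, 0.1103]
force: [0.1, -0.4, 0.0]
```

```bash
python3 -m crank '[{"claw":0,"tx":0,"ty":0,"tz":0.05,"roll":0},{"claw":0,"tx":0,"ty":0,"tz":0.05,"roll":0},{"claw":0,"tx":0,"ty":0,"tz":0.05,"roll":0}]' | grep -E "ee_pos|force"
python3 -m crank '[{"claw":0,"tx":0,"ty":0,"tz":0.05,"roll":0},{"claw":0,"tx":0,"ty":0,"tz":0.05,"roll":0},{"claw":0,"tx":0,"ty":0,"tz":0.05,"roll":0}]' | grep -E "ee_pos|force"
```

```text
ee_pos: [0.5205, -0.1871, 0.1098]
force: [0.1, 0.1, 1.4]
ee_pos: [0.5205, -0.1871, 0.1093]
force: [-0.7, 0.4, 2.9]
```

```bash
python3 -m crank '[{"claw":0,"tx":0,"ty":0,"tz":0.05,"roll":0},{"claw":0,"tx":0,"ty":0,"tz":0.05,"roll":0},{"claw":0,"tx":0,"ty":0,"tz":0.05,"roll":0}]' | grep -E "ee_pos|force"
python3 -m crank '[{"claw":0,"tx":0,"ty":0,"tz":0.05,"roll":0},{"claw":0,"tx":0,"ty":0,"tz":0.05,"roll":0},{"claw":0,"tx":0,"ty":0,"tz":0.05,"roll":0}]' | grep -E "ee_pos|force"
python3 -m crank '[{"claw":0,"tx":0,"ty":0,"tz":0.05,"roll":0},{"claw":0,"tx":0,"ty":0,"tz":0.05,"roll":0},{"claw":0,"tx":0,"ty":0,"tz":0.05,"roll":0}]' | grep -E "ee_pos|force"
```

```text
ee_pos: [0.5205, -0.1871, 0.1088]
force: [-0.9, 0.1, 4.6]
ee_pos: [0.5205, -0.1871, 0.1083]
force: [-1.5, 0.3, 4.3]
ee_pos: [0.5205, -0.1871, 0.1078]
force: [-0.2, 0.9, 4.7]
```

```bash
python3 -m crank '[{"claw":0,"tx":0,"ty":0,"tz":0.05,"roll":0},{"claw":0,"tx":0,"ty":0,"tz":0.05,"roll":0},{"claw":0,"tx":0,"ty":0,"tz":0.05,"roll":0}]' | grep -E "ee_pos|force"
python3 -c "
from cell import robot
s=robot.get_state(); print(s['ee_pos']*1000,s['force'])"
```

```text
ee_pos: [0.5204, -0.1871, 0.1072]
force: [0.2, 0.7, 3.3]
[ 520.44384316 -187.09867577  107.2293071 ] [0.20321623 0.69750153 3.25408547]
```

```bash
python3 -m crank '[{"claw":0,"tx":0,"ty":0,"tz":-0.5,"roll":0},{"claw":0,"tx":0,"ty":0,"tz":-2,"roll":0},{"claw":0,"tx":0,"ty":0,"tz":-6,"roll":0},{"claw":0,"tx":0,"ty":4,"tz":-11,"roll":0},{"claw":0,"tx":0,"ty":9,"tz":-15,"roll":0},{"claw":0,"tx":0,"ty":13,"tz":-15,"roll":0},{"claw":0,"tx":0,"ty":13,"tz":-15,"roll":0},{"claw":0,"tx":0,"ty":13,"tz":-15,"roll":0}]'
python3 - <<'E'
from seg import *
im=robot.capture("side"); g=cv2.cvtColor(im,cv2.COLOR_BGR2GRAY); m=np.zeros_like(g); m[280:302,203:234]=(g[280:302,203:234]<50); n,l,st,c=cv2.connectedComponentsWithStats(m); i=1+np.argmax(st[1:,4]); q=np.argwhere(l==i)[:,::-1]; cc=q.mean(0); d=np.linalg.svd(q-cc)[2][0]; print("pin",cc,d[1]/d[0])
print("change vs side8",np.abs(im[250:370,190:350].astype(int)-cv2.imread("pics/side8.png")[250:370,190:350]).mean())
for n in("vial_mid","medcup_mid"): print(n,[(r["position"],r["score"]) for r in robot.search_frame(n,"side")][:1])
t=robot.capture("top")
for n in("vial_mid","medcup_mid"): print(n,[(r["position"],r["score"]) for r in robot.search_frame(n,"top")][:1])
print([(c,p,sz) for c,a,p,sz,ang in top_cartons(t) if min(sz)>28 and p[0]<.72 and abs(p[1])<.5])
s=robot.get_state(); print(s["clock"],s["force"],s["ee_pos"])
E
```

```text
clock: 47.2
ee_pos: [0.5286, -0.0543, 0.2584]
eef_rot: [0.0, 0.027, 1.0, 0.0]
force: [0.2, 0.6, -0.2]
opening: 0.0003
pin [219.653 292.044] -0.18415585036066923
change vs side8 6.947048611111111
vial_mid [([300.4, 169.2], 0.85)]
medcup_mid [([269.1, 202.9], 0.65)]
vial_mid [([176.7, 135.1], 0.87)]
medcup_mid [([232.8, 177.3], 0.96)]
[]
47.5 [ 0.81  -0.006  0.587] [ 0.528 -0.059  0.257]
```

```bash
python3 -c "
from cell import robot
print(robot.hand_in())"
```

```text
the job is handed in; nothing more can be done
None
```

The job is handed in at about 47.5 s of the 210 s allowed. hand_in reported no verdict, so whether it passed is not confirmed.

**What I did:**
- **Cartons:** I found four cartons on the bench and put all four in a row in the carrier. One had been knocked aside and was found again before I picked it up.
- **Lid:** I swung it shut. Its corner in the wrist picture landed on the predicted pixel.
- **Pin:** I pushed it through the tongue and keeper until it stopped, at about 28 N, and let go.
- **Round key:** I pressed it about 3.0 mm. The force rose to about 4.7 N and fell to 3.3 N, which is the click. Then I lifted clear.

**Last checks:**
- **Pin:** Its grip stayed where I left it, with the tip an estimated 23 mm behind the keeper's hole centre.
- **Vial and cup:** Both were within about 3 pixels of where they started.
- **Bench:** No loose cartons showed in the top view, though the arm hides part of it.
- **Robot:** It was clear of everything, with no force on the tool.

**Not as clean as I would like:**
- **Pin tilt:** The pin droops about 0.2 rad in its hole. The limit is 0.3.
- **Carrier position:** My estimate was about 3 mm short in x against the tongue in the side view, so I pushed the pin to contact instead of a set distance.
- **Detector:** The trained network found no cartons in the first pictures, so I located them by colour and size.
- **Keys:** I did not check in a picture that both keys were up after the press.

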